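Load and clamp the sample shaker

ROBOT

A 6-joint arm with a two-finger parallel gripper is mounted at the origin on the work surface. World frame = base frame: x ahead of the robot, y to its left, z up, the work surface at z = 0. Lengths are in mm, angles in rad, forces in N, time in s.
With the tool pointing down it reaches from about 400 to 925 mm from the base axis. Payload 12.5 kg.
Tool frame: the origin (TCP) lies where the fingers leave the gripper's body, on its centre line; the fingertips stand 78 mm ahead of it and the grasp point (between the pads) lies 59 mm ahead of it; z points along the fingers, y is the direction in which the jaws open and shut (so a half turn about z gives the same grasp; the last joint's range is limited). The gripper opens to 95 mm and grips with 3 to 60 N. Pads are 20 mm wide; open, the fingers measure 119 mm over their backs; the gripper's body (75 mm by 180 mm) begins 59 mm behind the grasp point.
Start: joints at [-1.423, 0.491, 1.559, -0, 1.092, -0.106], TCP at [156.949, -604.983, 292.261] pointing down, gripper open.
Joint ranges: [-3.1, 3.1], [-0.84, 2.19], [0.05, 2.79], [-1.13, 4.28], [0.06, 2.93], [-2.69, 2.69]. Speed limits (rad/s): [2.22, 2.22, 2.79, 3.14, 3.14, 3.14].

INTERFACE

Orientations are given as [roll, pitch, yaw] about the fixed x, y, z axes, in that order (R = Rz(yaw) Ry(pitch) Rx(roll)).
In Python, from cell import env, viewer, ticket, search_frame gives the robot as it stands.
- The arm moves only by the shell command python3 -m inch 'ROWS'. ROWS is a JSON object of lists of equal length, an entry for each row: "hand": the opening, from 0 (shut) to 1 (fully open); "delta_pos": the shift along the tool's x, y, z in cm, a list of three; "turn": the turn about the tool's z in rad. A call has 1 to 20 rows; each row shifts and turns the commanded pose from where the row before left it, along the tool's axes as they then stand; what a row does not reach is not made up. A row lasts 1/10 s, in which the tool goes at most 50 mm and 8.59 degrees, less where a joint would pass 70% of its speed; a pose out of reach is approached as far as the arm can. A call is refused whole if a number of a shift passes 5 or a number of a turn 0.15, either way. A call with a gripper value outside its range is refused whole. The fingers move at their own pace and stop on an object; the grip force is fixed at half the most. Time passes only in rows, so rows that do not move let the fingers close. It gives the time, the measured TCP pose, the force and the opening at its end, in the units of the state.
- env.state(): the state, without advancing time (a new reading comes with each control period).
- viewer.read_camera(name): name is "side" or "top" or "wrist"; returns (picture, depth): 480x640x3 uint8, blue, green, red; 480x640 float32, mm along the optical axis (not along the pixel's ray), 0 where there is no reading.
- viewer.get_calibration(name): a dict with "fx", "fy", "cx", "cy" (pixels), "T" (4x4, takes a point from camera to world coordinates). Camera axes: x right, y down, z forward; pixel columns grow to the right and rows downward; lengths in mm; the calibration is good to about 2 mm. A picture is of the moment at which its call begins: read the wrist's pose just before it. get_calibration takes no time and is no camera call; for the wrist camera it gives the pose at the moment of the call.
- ticket.job_done(): hands the job in, once; it reports no verdict.
Trained networks look in the newest picture that a camera, given by its name, has taken for a name from the list of things; names that differ only in an ending like _2 or _b are one class to them, and where a whole thing is asked for, a point or a joint stands for the part that bears it (a point fixed in the world has none). Each returns a list of dicts, best first, with "p" (0 to 1); they miss things now and then, are a little off and sometimes report something else, mostly with a low value. They report only what shows in the picture. A call takes as long as a camera call. They do not tell look-alikes from the thing itself.
- search_frame(camera, label): "centre" ([column, row] in pixels, amid what is visible of it).
The state is a dict: "t": time; "joints": joint angles; "qvel": joint speeds; "tau": joint torques, N m; "eef_pos": TCP position; "tcp_rot": TCP orientation; "ft_force": force on the tool from outside, world axes, zero at the start; "moment": the same for the moment, N m; "opening": opening from 0.0 (shut) to 1.0 (fully open).
Only numpy, scipy, OpenCV 4.12 (cv2) and the standard library are available. Lean on these libraries where they do the work, as an engineer would, in place of code of your own. Each camera call takes 0.05 s, during which the arm holds its last target.

TASK

Load the bench shaker: turn the black ball knob anticlockwise all the way to slide the clamp bar open, put a spare jar upright and fully down into every empty pocket (leave the jars already there), then turn the knob clockwise all the way so that the bar is closed over the jars again. Only then push the start switch over to on. Do not disturb the dish, spoon or beaker.

Things in the scene. Friction and masses are not known exactly. Their poses are not given: they have to be found in the camera images.
- ball_centre (a point): centre of the ball knob: a smooth black plastic ball, 52 mm across, on a thin vertical stem (16 mm) at the left end (+y) of the white bench shaker; this point is the ball's centre, about 115 mm above the table; from 55 mm below it stands a 60 mm wide pedestal. It slips unless gripped across its widest part, at the height of this point
- ball_knob (a joint): turn of the ball knob about its vertical axis in rad: 0 = clamp bar closed, 2.4 = fully open (end stops at both); it grows turning anticlockwise seen from above; it needs about 0.15 N m, stays where it is left, and slides the clamp bar 31 mm per rad
- bar_mid (a point): middle of the aluminium clamp bar (20 x 420 x 8 mm along the shaker's y, underside 115 mm above the table, on two end legs); closed, it lies over the middle of the row of jar lids with 10 mm of air above them; open, it stands 75 mm beyond the row (shaker +x)
- switch (a joint): start switch of the shaker: a toggle lever at the shaker's right end (-y), 0 = off (leaning to the shaker's -x, towards the robot), 1.0 rad = on (leaning to +x, away); stays where it is left, moves with 1 to 2 N
- switch_tip (a point): centre of the black 26 mm ball at the end of the switch lever, 65 mm from its pivot, about 109 mm above the table; pivot 57 mm lower; off and on lie 62 mm apart along the shaker's x
- pocket1 (a point): centre of the floor of pocket 1 (counted from the right end, -y): a 46 x 46 mm square pocket 32 mm deep, floor 30 mm above the table; it may be empty or hold a jar. The shaker is fixed to the table; its five pockets lie in a row along its y axis, 74 mm apart, pocket1 rightmost, pocket5 leftmost; shaker x points away from the robot, square to the row
- pocket2 (a point): centre of the floor of pocket 2 (counted from the right end, -y): a 46 x 46 mm square pocket 32 mm deep, floor 30 mm above the table; it may be empty or hold a jar
- pocket3 (a point): centre of the floor of pocket 3 (counted from the right end, -y): a 46 x 46 mm square pocket 32 mm deep, floor 30 mm above the table; it may be empty or hold a jar. Grey pocket walls rise to 62 mm above the table; the row is 58 mm wide. The white deck (30 mm high) reaches 55 mm in front of the row's middle line, 95 mm behind it
- pocket4 (a point): centre of the floor of pocket 4 (counted from the right end, -y): a 46 x 46 mm square pocket 32 mm deep, floor 30 mm above the table; it may be empty or hold a jar
- pocket5 (a point): centre of the floor of pocket 5 (counted from the right end, -y): a 46 x 46 mm square pocket 32 mm deep, floor 30 mm above the table; it may be empty or hold a jar
- P1_mid (a point): centre (half-way up) of a sample jar already in pocket 1, if present: amber round jar with white lid, 40 mm diameter all the way up, 75 mm tall, about 0.1 kg, z axis up
- P2_mid (a point): centre (half-way up) of a sample jar already in pocket 2, if present: amber round jar with white lid, 40 mm diameter all the way up, 75 mm tall, about 0.1 kg, z axis up
- P3_mid (a point): centre (half-way up) of a sample jar already in pocket 3, if present: amber round jar with white lid, 40 mm diameter all the way up, 75 mm tall, about 0.1 kg, z axis up
- P4_mid (a point): centre (half-way up) of a sample jar already in pocket 4, if present: amber round jar with white lid, 40 mm diameter all the way up, 75 mm tall, about 0.1 kg, z axis up
- P5_mid (a point): centre (half-way up) of a sample jar already in pocket 5, if present: amber round jar with white lid, 40 mm diameter all the way up, 75 mm tall, about 0.1 kg, z axis up
- S1_mid (a point): centre (half-way up) of a spare sample jar standing on the table before the shaker: amber with white lid, 40 mm diameter all the way up, 75 mm tall, about 0.1 kg, z axis up
- S2_mid (a point): centre (half-way up) of a spare sample jar standing on the table before the shaker: amber with white lid, 40 mm diameter all the way up, 75 mm tall, about 0.1 kg, z axis up
- S3_mid (a point): centre (half-way up) of a spare sample jar standing on the table before the shaker: amber with white lid, 40 mm diameter all the way up, 75 mm tall, about 0.1 kg, z axis up
- S4_mid (a point): centre (half-way up) of a spare sample jar standing on the table before the shaker: amber with white lid, 40 mm diameter all the way up, 75 mm tall, about 0.1 kg, z axis up
- S5_mid (a point): centre (half-way up) of a spare sample jar standing on the table before the shaker: amber with white lid, 40 mm diameter all the way up, 75 mm tall, about 0.1 kg, z axis up
- dish: closed glass dish, 94 mm across, 20 mm high, lying left of the spares; origin at its underside; not to be disturbed
- spoon: steel spoon with a wooden handle, 170 mm long lying right of the spares; not to be disturbed
- beaker: glass beaker, 80 mm across, 100 mm tall, beyond the left end of the shaker; origin at its underside; not to be disturbed
Not all that is in view belongs to the job. Leave any blue or pink look-alike of the part that bears S1_mid alone.

How it is judged (in metres and radians):
On the way, in this order (a step that is already met when the one before it is completed fails the run):
1. the clamp bar is opened fully with the ball knob (value of joint ball_knob above 2.2 rad), for 0.2 s.
2. every pocket holds a jar, upright and fully down, while the bar is open (value of joint ball_knob above 1.9 rad and ((horizontal distance between P1_mid and pocket1 below 0.012 m and height (world z) of P1_mid below 0.0755 m and angle between P1_mid's own z axis and vertical below 0.15 rad) or (horizontal distance between S1_mid and pocket1 below 0.012 m and height (world z) of S1_mid below 0.0755 m and angle between S1_mid's own z axis and vertical below 0.15 rad) or (horizontal distance between S2_mid and pocket1 below 0.012 m and height (world z) of S2_mid below 0.0755 m and angle between S2_mid's own z axis and vertical below 0.15 rad) or (horizontal distance between S3_mid and pocket1 below 0.012 m and height (world z) of S3_mid below 0.0755 m and angle between S3_mid's own z axis and vertical below 0.15 rad) or (horizontal distance between S4_mid and pocket1 below 0.012 m and height (world z) of S4_mid below 0.0755 m and angle between S4_mid's own z axis and vertical below 0.15 rad) or (horizontal distance between S5_mid and pocket1 below 0.012 m and height (world z) of S5_mid below 0.0755 m and angle between S5_mid's own z axis and vertical below 0.15 rad)) and ((horizontal distance between P2_mid and pocket2 below 0.012 m and height (world z) of P2_mid below 0.0755 m and angle between P2_mid's own z axis and vertical below 0.15 rad) or (horizontal distance between S1_mid and pocket2 below 0.012 m and height (world z) of S1_mid below 0.0755 m and angle between S1_mid's own z axis and vertical below 0.15 rad) or (horizontal distance between S2_mid and pocket2 below 0.012 m and height (world z) of S2_mid below 0.0755 m and angle between S2_mid's own z axis and vertical below 0.15 rad) or (horizontal distance between S3_mid and pocket2 below 0.012 m and height (world z) of S3_mid below 0.0755 m and angle between S3_mid's own z axis and vertical below 0.15 rad) or (horizontal distance between S4_mid and pocket2 below 0.012 m and height (world z) of S4_mid below 0.0755 m and angle between S4_mid's own z axis and vertical below 0.15 rad) or (horizontal distance between S5_mid and pocket2 below 0.012 m and height (world z) of S5_mid below 0.0755 m and angle between S5_mid's own z axis and vertical below 0.15 rad)) and ((horizontal distance between P3_mid and pocket3 below 0.012 m and height (world z) of P3_mid below 0.0755 m and angle between P3_mid's own z axis and vertical below 0.15 rad) or (horizontal distance between S1_mid and pocket3 below 0.012 m and height (world z) of S1_mid below 0.0755 m and angle between S1_mid's own z axis and vertical below 0.15 rad) or (horizontal distance between S2_mid and pocket3 below 0.012 m and height (world z) of S2_mid below 0.0755 m and angle between S2_mid's own z axis and vertical below 0.15 rad) or (horizontal distance between S3_mid and pocket3 below 0.012 m and height (world z) of S3_mid below 0.0755 m and angle between S3_mid's own z axis and vertical below 0.15 rad) or (horizontal distance between S4_mid and pocket3 below 0.012 m and height (world z) of S4_mid below 0.0755 m and angle between S4_mid's own z axis and vertical below 0.15 rad) or (horizontal distance between S5_mid and pocket3 below 0.012 m and height (world z) of S5_mid below 0.0755 m and angle between S5_mid's own z axis and vertical below 0.15 rad)) and ((horizontal distance between P4_mid and pocket4 below 0.012 m and height (world z) of P4_mid below 0.0755 m and angle between P4_mid's own z axis and vertical below 0.15 rad) or (horizontal distance between S1_mid and pocket4 below 0.012 m and height (world z) of S1_mid below 0.0755 m and angle between S1_mid's own z axis and vertical below 0.15 rad) or (horizontal distance between S2_mid and pocket4 below 0.012 m and height (world z) of S2_mid below 0.0755 m and angle between S2_mid's own z axis and vertical below 0.15 rad) or (horizontal distance between S3_mid and pocket4 below 0.012 m and height (world z) of S3_mid below 0.0755 m and angle between S3_mid's own z axis and vertical below 0.15 rad) or (horizontal distance between S4_mid and pocket4 below 0.012 m and height (world z) of S4_mid below 0.0755 m and angle between S4_mid's own z axis and vertical below 0.15 rad) or (horizontal distance between S5_mid and pocket4 below 0.012 m and height (world z) of S5_mid below 0.0755 m and angle between S5_mid's own z axis and vertical below 0.15 rad)) and ((horizontal distance between P5_mid and pocket5 below 0.012 m and height (world z) of P5_mid below 0.0755 m and angle between P5_mid's own z axis and vertical below 0.15 rad) or (horizontal distance between S1_mid and pocket5 below 0.012 m and height (world z) of S1_mid below 0.0755 m and angle between S1_mid's own z axis and vertical below 0.15 rad) or (horizontal distance between S2_mid and pocket5 below 0.012 m and height (world z) of S2_mid below 0.0755 m and angle between S2_mid's own z axis and vertical below 0.15 rad) or (horizontal distance between S3_mid and pocket5 below 0.012 m and height (world z) of S3_mid below 0.0755 m and angle between S3_mid's own z axis and vertical below 0.15 rad) or (horizontal distance between S4_mid and pocket5 below 0.012 m and height (world z) of S4_mid below 0.0755 m and angle between S4_mid's own z axis and vertical below 0.15 rad) or (horizontal distance between S5_mid and pocket5 below 0.012 m and height (world z) of S5_mid below 0.0755 m and angle between S5_mid's own z axis and vertical below 0.15 rad))), for 0.2 s.
3. the bar is closed again over the full row (value of joint ball_knob below 0.2 rad and ((horizontal distance between P1_mid and pocket1 below 0.012 m and height (world z) of P1_mid below 0.0755 m and angle between P1_mid's own z axis and vertical below 0.15 rad) or (horizontal distance between S1_mid and pocket1 below 0.012 m and height (world z) of S1_mid below 0.0755 m and angle between S1_mid's own z axis and vertical below 0.15 rad) or (horizontal distance between S2_mid and pocket1 below 0.012 m and height (world z) of S2_mid below 0.0755 m and angle between S2_mid's own z axis and vertical below 0.15 rad) or (horizontal distance between S3_mid and pocket1 below 0.012 m and height (world z) of S3_mid below 0.0755 m and angle between S3_mid's own z axis and vertical below 0.15 rad) or (horizontal distance between S4_mid and pocket1 below 0.012 m and height (world z) of S4_mid below 0.0755 m and angle between S4_mid's own z axis and vertical below 0.15 rad) or (horizontal distance between S5_mid and pocket1 below 0.012 m and height (world z) of S5_mid below 0.0755 m and angle between S5_mid's own z axis and vertical below 0.15 rad)) and ((horizontal distance between P2_mid and pocket2 below 0.012 m and height (world z) of P2_mid below 0.0755 m and angle between P2_mid's own z axis and vertical below 0.15 rad) or (horizontal distance between S1_mid and pocket2 below 0.012 m and height (world z) of S1_mid below 0.0755 m and angle between S1_mid's own z axis and vertical below 0.15 rad) or (horizontal distance between S2_mid and pocket2 below 0.012 m and height (world z) of S2_mid below 0.0755 m and angle between S2_mid's own z axis and vertical below 0.15 rad) or (horizontal distance between S3_mid and pocket2 below 0.012 m and height (world z) of S3_mid below 0.0755 m and angle between S3_mid's own z axis and vertical below 0.15 rad) or (horizontal distance between S4_mid and pocket2 below 0.012 m and height (world z) of S4_mid below 0.0755 m and angle between S4_mid's own z axis and vertical below 0.15 rad) or (horizontal distance between S5_mid and pocket2 below 0.012 m and height (world z) of S5_mid below 0.0755 m and angle between S5_mid's own z axis and vertical below 0.15 rad)) and ((horizontal distance between P3_mid and pocket3 below 0.012 m and height (world z) of P3_mid below 0.0755 m and angle between P3_mid's own z axis and vertical below 0.15 rad) or (horizontal distance between S1_mid and pocket3 below 0.012 m and height (world z) of S1_mid below 0.0755 m and angle between S1_mid's own z axis and vertical below 0.15 rad) or (horizontal distance between S2_mid and pocket3 below 0.012 m and height (world z) of S2_mid below 0.0755 m and angle between S2_mid's own z axis and vertical below 0.15 rad) or (horizontal distance between S3_mid and pocket3 below 0.012 m and height (world z) of S3_mid below 0.0755 m and angle between S3_mid's own z axis and vertical below 0.15 rad) or (horizontal distance between S4_mid and pocket3 below 0.012 m and height (world z) of S4_mid below 0.0755 m and angle between S4_mid's own z axis and vertical below 0.15 rad) or (horizontal distance between S5_mid and pocket3 below 0.012 m and height (world z) of S5_mid below 0.0755 m and angle between S5_mid's own z axis and vertical below 0.15 rad)) and ((horizontal distance between P4_mid and pocket4 below 0.012 m and height (world z) of P4_mid below 0.0755 m and angle between P4_mid's own z axis and vertical below 0.15 rad) or (horizontal distance between S1_mid and pocket4 below 0.012 m and height (world z) of S1_mid below 0.0755 m and angle between S1_mid's own z axis and vertical below 0.15 rad) or (horizontal distance between S2_mid and pocket4 below 0.012 m and height (world z) of S2_mid below 0.0755 m and angle between S2_mid's own z axis and vertical below 0.15 rad) or (horizontal distance between S3_mid and pocket4 below 0.012 m and height (world z) of S3_mid below 0.0755 m and angle between S3_mid's own z axis and vertical below 0.15 rad) or (horizontal distance between S4_mid and pocket4 below 0.012 m and height (world z) of S4_mid below 0.0755 m and angle between S4_mid's own z axis and vertical below 0.15 rad) or (horizontal distance between S5_mid and pocket4 below 0.012 m and height (world z) of S5_mid below 0.0755 m and angle between S5_mid's own z axis and vertical below 0.15 rad)) and ((horizontal distance between P5_mid and pocket5 below 0.012 m and height (world z) of P5_mid below 0.0755 m and angle between P5_mid's own z axis and vertical below 0.15 rad) or (horizontal distance between S1_mid and pocket5 below 0.012 m and height (world z) of S1_mid below 0.0755 m and angle between S1_mid's own z axis and vertical below 0.15 rad) or (horizontal distance between S2_mid and pocket5 below 0.012 m and height (world z) of S2_mid below 0.0755 m and angle between S2_mid's own z axis and vertical below 0.15 rad) or (horizontal distance between S3_mid and pocket5 below 0.012 m and height (world z) of S3_mid below 0.0755 m and angle between S3_mid's own z axis and vertical below 0.15 rad) or (horizontal distance between S4_mid and pocket5 below 0.012 m and height (world z) of S4_mid below 0.0755 m and angle between S4_mid's own z axis and vertical below 0.15 rad) or (horizontal distance between S5_mid and pocket5 below 0.012 m and height (world z) of S5_mid below 0.0755 m and angle between S5_mid's own z axis and vertical below 0.15 rad))), for 0.2 s.
4. the start switch is pushed on (value of joint switch above 0.8 rad), for 0.2 s.
At the end, for the whole second after the job is handed in: all five pockets hold a jar (within 12 mm of the pocket's centre, on its floor within 8 mm, tilted less than 0.15 rad), the ball knob is within 0.2 rad of closed, the switch is above 0.8 rad (all of step 3 and value of joint switch above 0.8 rad); the robot touches nothing.
It fails at once if the switch is put on while the bar is open (value of joint switch above 0.6 rad and value of joint ball_knob above 0.5 rad).
It fails at once if a bystander is moved more than 50 mm (distance of any of dish, spoon, beaker from where it was at the start of the episode above 0.05 m).
It fails at once if the beaker is tipped over (angle between beaker's own z axis and vertical above 0.6 rad).
Of P1, P2, P3, P4, P5 only 1 to 2 are there at a start; the rules pass over those that are not, and their reading is None.
At some moment in a run one of S1, S2, S3, S4, S5 may be knocked a few centimetres aside while the robot is not near it.
It also fails if it takes over 210 s, if anything falls off the work surface, if the arm or the gripper's body presses on something with over 40 N, if the wrist force passes 120 N, or if a joint passes its speed limit or range.

## Working session

There is one attempt and no reset: what is moved stays moved. The work goes in short steps, Python scripts to look and compute and a shell command to move; the robot and the scene stay as the last step left them, time stands still between calls to the robot, and variables do not carry over. Pictures are saved under pics/ and viewed, and the job is handed in when it is done.

```bash
ls; mkdir -p pics
cat > h.py <<'E'
import numpy as np,cv2
from cell import env,viewer,ticket,search_frame
def world(cam,u,v,z=None,d=None):
    c=viewer.get_calibration(cam);T=np.array(c["T"])
    r=np.array([(u-c["cx"])/c["fx"],(v-c["cy"])/c["fy"],1.0])
    if d is not None: return T[:3,:3]@(r*d)+T[:3,3]
    R=T[:3,:3]@r; s=(z-T[2,3])/R[2]; return T[:3,3]+s*R
def proj(cam,p):
    c=viewer.get_calibration(cam);T=np.linalg.inv(np.array(c["T"]))
    q=T[:3,:3]@np.array(p)+T[:3,3]; return q[0]/q[2]*c["fx"]+c["cx"],q[1]/q[2]*c["fy"]+c["cy"]
E
python3 - <<'E'
from h import *
print(env.state())
for n in("top","side","wrist"):
    p,d=viewer.read_camera(n);cv2.imwrite(f"pics/{n}0.png",p);np.save(f"{n}0.npy",d)
    c=viewer.get_calibration(n);print(n,c["fx"],np.round(c["T"],2).tolist())
    if n!="wrist":
        for l in("ball_centre","S1_mid","P1_mid","switch_tip","bar_mid","pocket1","dish","beaker","spoon"):
            print(l,[(np.round(x["centre"]).tolist(),round(x["p"],2)) for x in search_frame(n,l)])
E
```

```text
pics
{'t': 0.0, 'joints': array([-1.42260293e+00,  4.91538023e-01,  1.55942441e+00,  3.20326572e-05,
        1.09168789e+00, -1.05586012e-01]), 'qvel': array([-0.00207565,  0.00014534,  0.00095555,  0.00081004,  0.00041535,
       -0.00087032]), 'tau': array([-2.19605492e-03, -6.12654305e+01, -2.58188635e+01,  6.91383239e-02,
        4.80959541e-02, -8.72404007e-05]), 'eef_pos': array([ 156.92914481, -604.82654398,  291.68370446]), 'tcp_rot': array([-3.14054387e+00, -1.39720121e-04,  2.53764556e-01]), 'ft_force': array([0.17447101, 0.17379758, 0.11406573]), 'moment': array([-0.03729774, -0.01234924, -0.05856814]), 'opening': 1.001007952714927}
top 517.0157094350931 [[-0.01, -0.99, 0.14, 362.42], [-1.0, 0.01, 0.01, 12.54], [-0.02, -0.14, -0.99, 1339.59], [0.0, 0.0, 0.0, 1.0]]
ball_centre [([222.0, 221.0], 0.83)]
S1_mid [([440.0, 307.0], 0.86), ([417.0, 281.0], 0.7), ([427.0, 253.0], 0.7), ([276.0, 285.0], 0.69), ([415.0, 314.0], 0.62), ([276.0, 218.0], 0.23)]
P1_mid []
switch_tip [([443.0, 219.0], 0.48)]
bar_mid [([336.0, 206.0], 0.88)]
pocket1 [([331.0, 210.0], 0.96), ([318.0, 292.0]
[... 187 characters left out ...]
 0.67, -0.69, 683.89], [-0.0, -0.72, -0.69, 767.05], [0.0, 0.0, 0.0, 1.0]]
ball_centre [([233.0, 319.0], 0.68)]
S1_mid [([401.0, 203.0], 0.97), ([376.0, 190.0], 0.96), ([403.0, 176.0], 0.82), ([340.0, 185.0], 0.62)]
P1_mid []
switch_tip [([320.0, 147.0], 0.65), ([308.0, 431.0], 0.21)]
bar_mid [([260.0, 228.0], 0.71), ([331.0, 344.0], 0.27)]
pocket1 [([259.0, 276.0], 0.8), ([227.0, 319.0], 0.36)]
dish [([310.0, 431.0], 0.79)]
beaker [([235.0, 447.0], 0.9), ([319.0, 146.0], 0.23)]
spoon [([373.0, 165.0], 0.85), ([375.0, 190.0], 0.55), ([258.0, 274.0], 0.23)]
wrist 340.6626505630593 [[0.25, -0.93, -0.26, 229.92], [-0.97, -0.24, -0.07, -586.66], [-0.0, 0.27, -0.96, 384.35], [0.0, 0.0, 0.0, 1.0]]
```

View pics/top0.png

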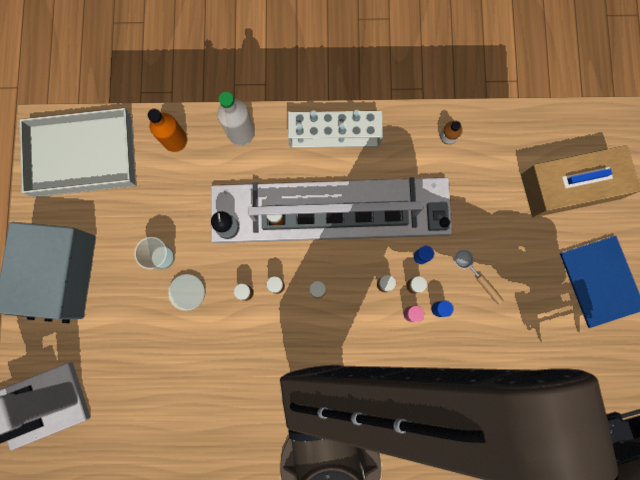

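View pics/side0.png

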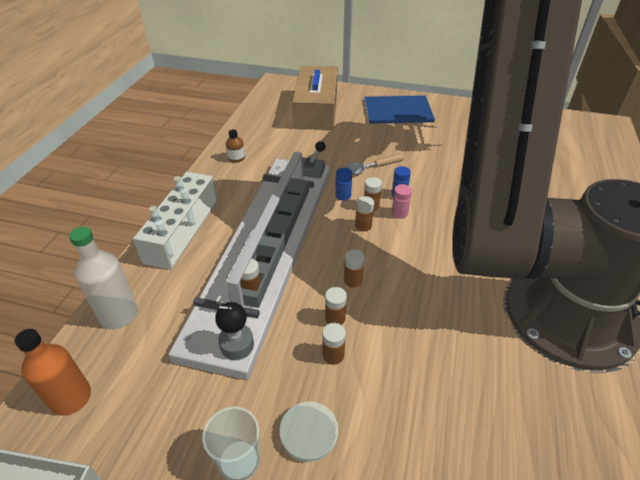

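Run:
```python
import cv2
p=cv2.imread('pics/top0.png');cv2.imwrite('pics/top0c.png',cv2.resize(p[160:360,130:510],None,fx=2.1,fy=2.1,interpolation=cv2.INTER_CUBIC))
```

```text
(no output)
```

View pics/top0c.png

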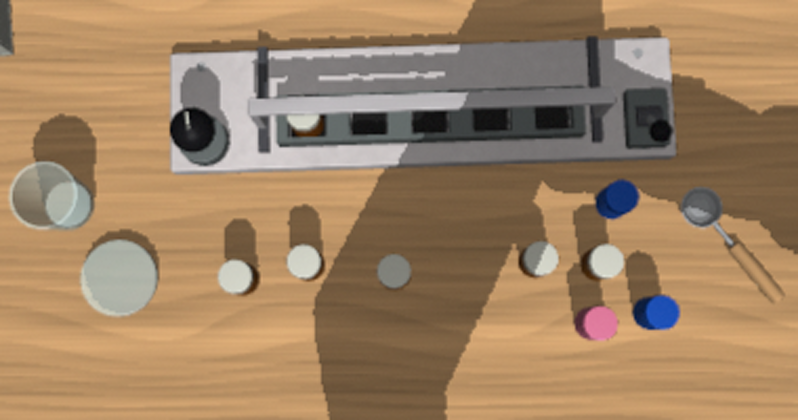

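Run:
```python
from h import *
p=cv2.imread('pics/top0.png');d=np.load('top0.npy')
hsv=cv2.cvtColor(p,cv2.COLOR_BGR2HSV)
# point cloud
c=viewer.get_calibration("top");T=np.array(c["T"])
v,u=np.mgrid[:480,:640]
P=np.stack([(u-c["cx"])/c["fx"]*d,(v-c["cy"])/c["fy"]*d,d],-1)@T[:3,:3].T+T[:3,3]
np.save('P0.npy',P)
roi=(u>130)&(u<510)&(v>160)&(v<340)
m=((P[...,2]>68)&(P[...,2]<85)&roi).astype(np.uint8)
n,lab,st,ce=cv2.connectedComponentsWithStats(m)
for i in range(1,n):
    if st[i,4]>60:
        q=P[lab==i]; print("lid",np.round(ce[i],1),st[i,4],np.round(q.mean(0)),np.round(np.ptp(q,axis=0)), np.round(world("top",*ce[i],z=75)), p[lab==i].mean(0).round())
# ball
m=((P[...,2]>95)&(P[...,2]<150)&roi).astype(np.uint8)
n,lab,st,ce=cv2.connectedComponentsWithStats(m)
for i in range(1,n):
    if st[i,4]>20:
        q=P[lab==i]; print("hi",st[i],np.round(ce[i],1),np.round(q.mean(0)),np.round(q.min(0)),np.round(q.max(0)),np.round(world("top",*ce[i],z=115)))
# deck
m=((P[...,2]>24)&(P[...,2]<36)&roi&(u>200)).astype(np.uint8)
n,lab,st,ce=cv2.connectedComponentsWithStats(m)
q=P[(m>0)&(u>205)&(u<455)][:,:2].astype(np.float32); print("deck",cv2.minAreaRect(q))
i=1+np.argmax(st[1:,4])
m=((P[...,2]>56)&(P[...,2]<68)&(u>250)&(u<420)&(v>195)&(v<235))
print("row",m.sum(),cv2.minAreaRect(P[m][:,:2].astype(np.float32)))
m=((P[...,2]>110)&(P[...,2]<130)&(u>245)&(u<425)&(v>195)&(v<225))
print("bar",cv2.minAreaRect(P[m][:,:2].astype(np.float32)),P[m][:,2].mean())
```

```text
lid [144.1 249.7] 96 [532. 455.  76.] [67. 44. 17.] [532. 455.  75.] [114. 131. 139.]
lid [425.9 252.9] 208 [ 518. -241.   75.] [40. 39. 10.] [ 518. -241.   75.] [106.  52.  27.]
lid [387.4 282.4] 209 [ 446. -145.   75.] [37. 37. 13.] [ 446. -145.   75.] [156. 167. 167.]
lid [274.4 283.8] 207 [445. 131.  75.] [39. 37. 13.] [445. 131.  75.] [189. 201. 201.]
lid [418.5 283.6] 208 [ 443. -220.   75.] [37. 38. 14.] [ 443. -220.   75.] [189. 201. 202.]
lid [317.5 288.5] 207 [433.  26.  75.] [37. 37. 12.] [432.  26.  75.] [117. 125. 126.]
lid [241.8 291. ] 209 [428. 211.  75.] [39. 39. 12.] [428. 211.  75.] [186. 198. 199.]
lid [445. 308.] 219 [ 383. -282.   75.] [39. 40. 15.] [ 383. -282.   75.] [172.  81.  39.]
lid [415.5 313.2] 215 [ 371. -211.   75.] [39. 37. 14.] [ 371. -211.   75.] [151. 120. 216.]
hi [ 248  201  175   21 1594] [331.5 208.3] [622.  -9. 121.] [ 596. -227.   96.] [638. 191. 131.] [623. -10. 115.]
hi [211 211  22  21 364] [221.4 221.1] [592. 253. 132.] [569. 230. 111.] [618. 280. 145.] [595. 256. 115.]
hi [439 217  11  11  92] [444.3 221.7] [ 587. -279.  119.] [ 575. -291.  107.] [ 600. -268.  130.] [ 588. -280.  115.]
hi [135 237  33  32 197] [150.3 252.3] [522. 431. 100.] [484. 391.  95.] [560. 470. 108.] [520. 426. 115.]
deck ((533.2698364257812, -10.078948974609375), (365.4617004394531, 619.2767333984375), 1.208492398262024)
row 1172 ((620.4043579101562, -16.448593139648438), (59.25124740600586, 413.3138732910156), 1.2763924598693848)
bar ((623.8154907226562, -17.875885009765625), (21.695308685302734, 418.59918212890625), 1.243449091911316) 122.69408457022507
```

```bash
cat >> h.py <<'E'
def todelta(target,yaw=None):
    s=env.state();r=s["tcp_rot"];y=r[2]
    from scipy.spatial.transform import Rotation as R
    M=R.from_euler('xyz',r).as_matrix()
    dw=np.array(target)-s["eef_pos"]
    print("pos",np.round(s["eef_pos"],1),"rot",np.round(r,3),"tool delta cm",np.round(M.T@dw/10,2),"len",round(np.linalg.norm(dw)/10,1), "dyaw" ,None if yaw is None else round((yaw-y+np.pi)%(2*np.pi)-np.pi,3))
E
python3 - <<'E'
from h import *
todelta([480,-300,290],1.45)
for n,q in(("side",(231,317)),("side",(233,319))): print(world(n,*q,z=115))
y=.254
for dw in([115,555,0],):print(dw[0]*np.cos(y)+dw[1]*np.sin(y),dw[0]*np.sin(y)-dw[1]*np.cos(y))
E
```

```text
pos [ 156.9 -605.   292.3] rot [ 3.141 -0.     0.254] tool delta cm [ 38.93 -21.41   0.23] len 44.4 dyaw 1.196
[592.78191406 257.03687409 115.        ]
[587.96305377 259.95674321 115.        ]
250.769310335096 -508.29593053069027
```

```bash
python3 -m inch '{"hand":[1,1,1,1,1,1,1,1,1,1,1,1,1,1,1,1,1,1,1,1],"delta_pos":[[4.3,-2.4,0],[4.3,-2.4,0],[4.3,-2.4,0],[4.3,-2.4,0],[4.3,-2.4,0],[4.3,-2.4,0],[4.3,-2.4,0],[4.3,-2.4,0],[4.3,-2.4,0],[2.2,-4.4,0],[2.2,-4.4,0],[2.2,-4.4,0],[2.2,-4.4,0],[2.2,-4.4,0],[2.2,-4.4,0],[2.2,-4.4,0],[2.2,-4.4,0],[2.2,-4.4,0],[2.2,-4.4,0],[2.2,-4.4,0]],"turn":[0,0,0,0,0,0,0,0,0,0,0,0,0,0,0,0,0,0,0,0]}'
python3 - <<'E'
from h import *
todelta([595,255,250],1.45)
E
```

```text
t: 3.05
eef_pos: [590.1, 232.7, 292.3]
tcp_rot: [3.141, -0.0, 0.254]
ft_force: [0.1, -1.0, 0.9]
opening: 0.997
pos [590.1 232.7 292.3] rot [ 3.141 -0.     0.254] tool delta cm [ 1.03 -2.04  4.23] len 4.8 dyaw 1.196
```

```bash
python3 -m inch '{"hand":[1,1,1,1,1,1,1,1,1,1],"delta_pos":[[1.0,-2.0,0],[0,0,0],[0,0,0],[0,0,0],[0,0,0],[0,0,0],[0,0,0],[0,0,0],[0,0,0],[0,0,0]],"turn":[0,-0.15,-0.15,-0.15,-0.15,-0.15,-0.15,-0.15,-0.15,0]}'
python3 - <<'E'
from h import *
for n in("wrist","top","side"):
    p,d=viewer.read_camera(n);cv2.imwrite(f"pics/{n}1.png",p)
    print(n,[(np.round(x["centre"]).tolist(),round(x["p"],2),world(n,*x["centre"],z=115).round(1)) for x in search_frame(n,"ball_centre")])
todelta([595,255,174],1.45)
E
```

```text
t: 4.05
eef_pos: [594.7, 252.4, 292.2]
tcp_rot: [-3.142, 0.0, 1.456]
ft_force: [0.1, -0.5, -0.3]
opening: 1.0
wrist [([320.0, 232.0], 0.8, array([593.9, 259. , 115. ]))]
top []
side [([232.0, 320.0], 0.6, array([589. , 261.7, 115. ]))]
pos [594.7 252.4 292.2] rot [3.142 0.    1.452] tool delta cm [ 0.26 -0.   11.82] len 11.8 dyaw -0.002
```

View pics/wrist1.png

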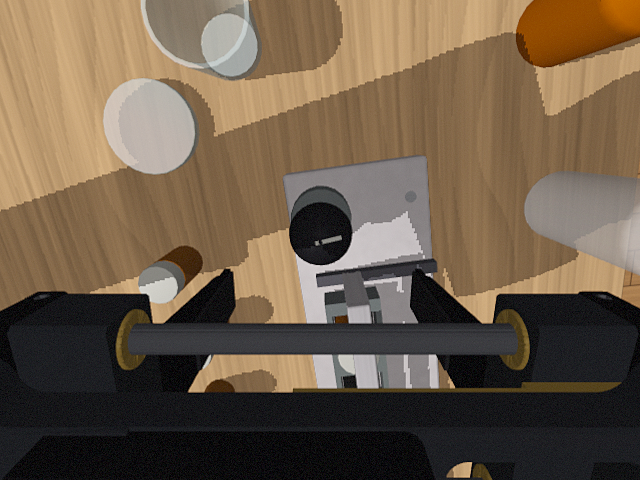

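```bash
python3 -m inch '{"hand":[1,1,1,1,1,1,0,0,0,0,0,0,0,0],"delta_pos":[[0.4,0,2],[0,0,3],[0,0,3],[0,0,2],[0,0,1.8],[0,0,0],[0,0,0],[0,0,0],[0,0,0],[0,0,0],[0,0,0],[0,0,0],[0,0,0],[0,0,0]],"turn":[0,0,0,0,0,0,0,0,0,0,0,0,0,0]}'
python3 - <<'E'
from h import *
p,d=viewer.read_camera("wrist");cv2.imwrite(f"pics/wrist2.png",p);print(env.state()["moment"],env.state()["joints"])
E
```

```text
t: 5.75
eef_pos: [593.8, 256.5, 174.4]
tcp_rot: [-3.138, 0.001, 1.454]
ft_force: [-8.9, 0.9, 6.5]
opening: 0.536
[ 0.18585628  1.56089653 -0.05562872] [3.05563201e-01 6.49807312e-01 1.61252585e+00 8.94571550e-04
 8.82623161e-01 4.22071534e-01]
```

View pics/wrist2.png

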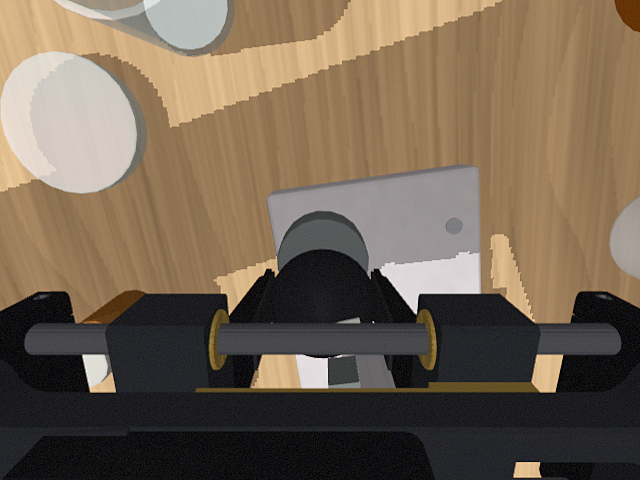

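```bash
python3 -m inch '{"hand":[0,0,0,0,0,0,0,0,0],"delta_pos":[[0,-0.1,0],[0,0,0],[0,0,0],[0,0,0],[0,0,0],[0,0,0],[0,0,0],[0,0,0],[0,0,0]],"turn":[0,-0.15,-0.15,-0.15,-0.15,-0.15,-0.15,-0.15,-0.15]}'
python3 - <<'E'
from h import *
p,d=viewer.read_camera("side");cv2.imwrite(f"pics/side2.png",p);print(env.state()["moment"],env.state()["joints"])
E
```

```text
t: 6.7
eef_pos: [594.5, 257.0, 174.4]
tcp_rot: [3.14, 0.001, 2.66]
ft_force: [1.6, 4.8, 0.2]
opening: 0.535
[ 0.59834106 -0.228039    0.12715337] [ 3.05954926e-01  6.49592921e-01  1.61277961e+00  5.89070931e-04
  8.77750691e-01 -7.92806962e-01]
```

View pics/side2.png

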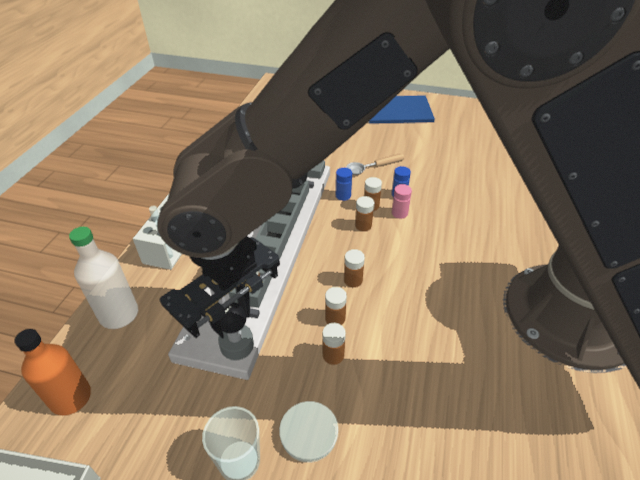

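```bash
python3 -m inch '{"hand":[0,0,0,0,0,0,0,0,0,0],"delta_pos":[[0,0,0],[0,0,0],[0,0,0],[0,0,0],[0,0,0],[0,0,0],[0,0,0],[0,0,0],[0,0,0],[0,0,0]],"turn":[-0.15,-0.15,-0.15,-0.15,-0.15,-0.15,-0.15,-0.12,-0.1,0]}'
python3 - <<'E'
from h import *
p,d=viewer.read_camera("wrist");cv2.imwrite(f"pics/wrist3.png",p);print(env.state()["moment"],env.state()["joints"])
p,d=viewer.read_camera("top");cv2.imwrite(f"pics/top3.png",p)
E
```

```text
t: 7.75
eef_pos: [594.0, 257.7, 174.2]
tcp_rot: [3.14, 0.001, -2.359]
ft_force: [-1.2, 10.5, -1.4]
opening: 0.534
[1.85889511 0.17941844 0.14806106] [ 0.30698808  0.64977965  1.61319995  0.00214021  0.87783132 -2.04513565]
```

View pics/wrist3.png

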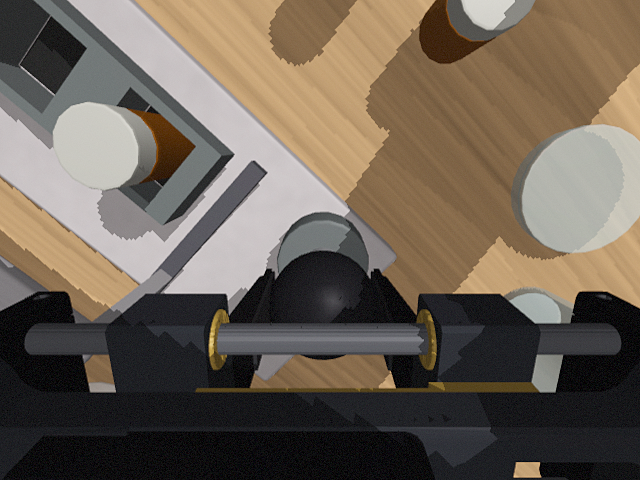

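View pics/top3.png

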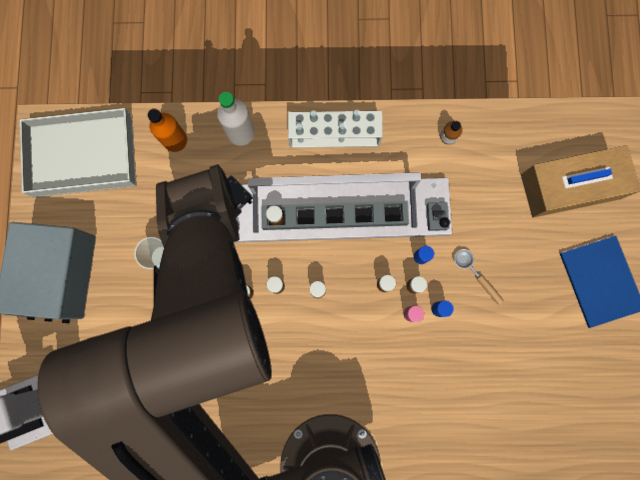

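```bash
python3 -m inch '{"hand":[0,0,0],"delta_pos":[[0,0,0],[0,0,0],[0,0,0]],"turn":[-0.06,0,0]}'
python3 - <<'E'
from h import *
print(env.state()["moment"])
p,d=viewer.read_camera("top")
c=viewer.get_calibration("top");T=np.array(c["T"])
v,u=np.mgrid[:480,:640]
P=np.stack([(u-c["cx"])/c["fx"]*d,(v-c["cy"])/c["fy"]*d,d],-1)@T[:3,:3].T+T[:3,3]
m=((P[...,2]>110)&(P[...,2]<130)&(u>255)&(u<425)&(v>160)&(v<200))
print("bar",cv2.minAreaRect(P[m][:,:2].astype(np.float32)),P[m][:,2].mean())
m=((P[...,2]>56)&(P[...,2]<68)&(u>250)&(u<420)&(v>195)&(v<235))
print("row",m.sum(),cv2.minAreaRect(P[m][:,:2].astype(np.float32)),np.median(P[m][:,2]))
np.save('P3.npy',P)
m=((P[...,2]>20)&(P[...,2]<45)&(u>285)&(u<410)&(v>203)&(v<225)).astype(np.uint8)
n,lab,st,ce=cv2.connectedComponentsWithStats(m,connectivity=4)
for i in range(1,n):
    if st[i,4]>20: print(st[i],ce[i],P[lab==i].mean(0).round(1),P[lab==i].min(0).round(),P[lab==i].max(0).round())
cv2.imwrite('pics/top4.png',cv2.resize(p[165:310,230:460],None,fx=3.4,fy=3.4,interpolation=cv2.INTER_CUBIC))
E
```

```text
t: 8.15
eef_pos: [593.7, 257.5, 174.1]
tcp_rot: [3.14, 0.001, -2.302]
ft_force: [-2.3, 7.8, -0.1]
opening: 0.536
[1.48389317 0.38223816 0.18909883]
bar ((695.5884399414062, -26.27044677734375), (22.5461368560791, 398.13250732421875), 1.2384833097457886) 122.52559765988158
row 1768 ((620.4483032226562, -18.037841796875), (59.83707809448242, 370.531494140625), 1.229990005493164) 61.8269666031681
[384 204  19  18 278] [393.         212.47841727] [ 628.5 -169.2   31.6] [ 606. -190.   24.] [ 648. -146.   45.]
[408 204   2  21  26] [408.80769231 213.07692308] [ 626.8 -209.9   30. ] [ 598. -211.   26.] [ 650. -207.   35.]
[355 205  18  17 287] [363.65156794 213.32752613] [627.1 -93.8  31.4] [ 606. -115.   24.] [646. -71.  45.]
[326 206  18  17 294] [334.56122449 214.27891156] [625.3 -19.   31.5] [604. -41.  23.] [645.   3.  44.]
[297 207  18  17 293] [305.53583618 215.35494881] [623.4  55.8  30.9] [602.  34.  23.] [644.  78.  44.]
```

View pics/top4.png

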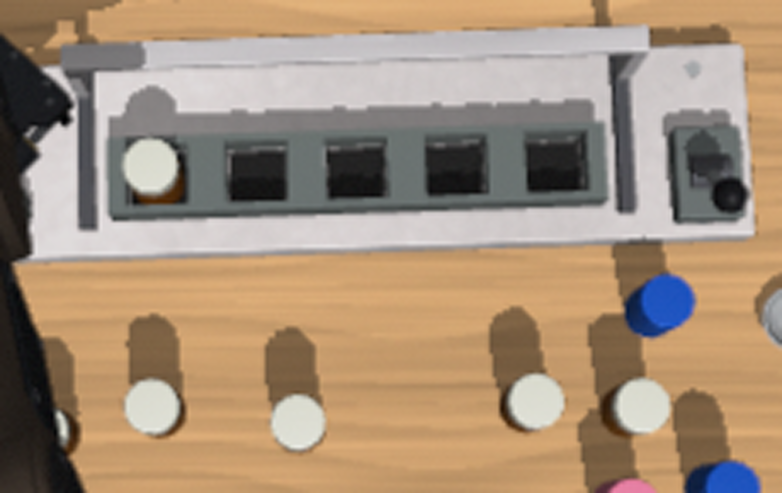

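```bash
python3 -m inch '{"hand":[0,0,0],"delta_pos":[[0,0,0],[0,0,0],[0,0,0]],"turn":[-0.12,0,0]}'
python3 - <<'E'
from h import *
print(env.state()["moment"])
p,d=viewer.read_camera("top")
c=viewer.get_calibration("top");T=np.array(c["T"])
v,u=np.mgrid[:480,:640]
P=np.stack([(u-c["cx"])/c["fx"]*d,(v-c["cy"])/c["fy"]*d,d],-1)@T[:3,:3].T+T[:3,3]
m=((P[...,2]>110)&(P[...,2]<130)&(u>255)&(u<425)&(v>160)&(v<200))
print("bar",cv2.minAreaRect(P[m][:,:2].astype(np.float32)),P[m][:,2].mean())
E
```

```text
t: 8.5
eef_pos: [593.4, 257.0, 173.9]
tcp_rot: [3.14, -0.001, -2.182]
ft_force: [-4.3, 4.6, -0.6]
opening: 0.533
[0.85324444 0.63946276 0.17597903]
bar ((695.4855346679688, -26.672744750976562), (22.835845947265625, 399.45330810546875), 1.3215949535369873) 122.53901118072214
```

```bash
python3 -m inch '{"hand":[1,1,1,1,1,1,1,1,1,1,1,1],"delta_pos":[[0,0,0],[0,0,0],[0,0,0],[0,0,0],[0,0,-2],[0,0,-4],[0,0,-4],[3.3,2.7,0],[3.3,2.7,0],[3.3,2.7,0],[3.3,2.8,0],[0,0,0]],"turn":[0,0,0,0,0,0,0,0.14,0,0,0,0]}'
python3 -m inch '{"hand":[1,1,1,1,1,1,1,1,1,0.65,0.65,0.65,0.65,0.65,0.65,0.65,0.65],"delta_pos":[[0,0,0],[0,0,0],[0,0,0],[0,0,0],[0,0,0],[0,0,0],[0,0,0],[0,0,0],[0,0,0],[0,0,0],[0,0,0],[0,0,0],[0,0,0],[0,0,0],[0,0,0],[0,0,0],[0,0,0]],"turn":[0.15,0.15,0.15,0.15,0.15,0.15,0.15,0.15,0.15,0.15,0.15,0.15,0.15,0.15,0.15,0.12,0]}'
cat >> h.py <<'E'
def lids(tag):
    p,d=viewer.read_camera("top");cv2.imwrite(f"pics/top{tag}.png",p)
    c=viewer.get_calibration("top");T=np.array(c["T"])
    v,u=np.mgrid[:480,:640]
    P=np.stack([(u-c["cx"])/c["fx"]*d,(v-c["cy"])/c["fy"]*d,d],-1)@T[:3,:3].T+T[:3,3]
    for lo,hi in((68,85),(98,112)):
        m=((P[...,2]>lo)&(P[...,2]<hi)&(u>170)&(u<510)&(v>160)&(v<340)).astype(np.uint8)
        n,lab,st,ce=cv2.connectedComponentsWithStats(m)
        for i in range(1,n):
            if 100<st[i,4]<400: print("lid",np.round(ce[i],1),st[i,4],np.round(P[lab==i].mean(0),1),"bgr",p[lab==i].mean(0).round())
    return p
def wr(tag):
    p,d=viewer.read_camera("wrist");cv2.imwrite(f"pics/wrist{tag}.png",p)
    return p,d
E
python3 - <<'E'
from h import *
lids(5); wr(5)
todelta([428,211,117],1.592)
E
```

```text
t: 9.75
eef_pos: [421.4, 227.4, 274.5]
tcp_rot: [3.141, -0.002, -2.319]
ft_force: [0.2, -0.4, -0.6]
opening: 1.002
t: 11.45
eef_pos: [426.3, 228.1, 274.3]
tcp_rot: [3.141, -0.0, 1.592]
ft_force: [0.5, 1.5, -0.5]
opening: 0.651
lid [425.9 252.8] 206 [ 518.  -241.1   75. ] bgr [173.  81.  39.]
lid [387.4 282.4] 207 [ 445.9 -144.7   75.1] bgr [191. 204. 204.]
lid [274.3 283.8] 203 [444.8 131.7  75. ] bgr [191. 203. 203.]
lid [418.5 283.5] 210 [ 442.6 -220.3   75. ] bgr [189. 201. 202.]
lid [317.5 288.5] 205 [432.4  26.   74.8] bgr [191. 204. 204.]
lid [244.7 290.4] 112 [429.4 204.1  74.6] bgr [174. 185. 185.]
lid [445.  308.1] 218 [ 382.8 -282.3   75.2] bgr [173.  81.  39.]
lid [415.6 313.3] 213 [ 370.7 -210.9   75. ] bgr [152. 121. 218.]
lid [274. 213.] 208 [615.3 130.2 104.7] bgr [114. 121. 120.]
pos [426.1 228.1 274.2] rot [3.141 0.    1.597] tool delta cm [-1.71  0.14 15.72] len 15.8 dyaw -0.005
```

View pics/wrist5.png

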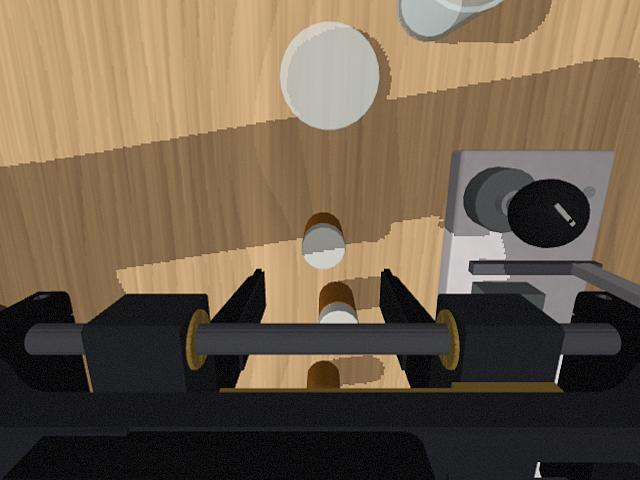

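View pics/top5.png

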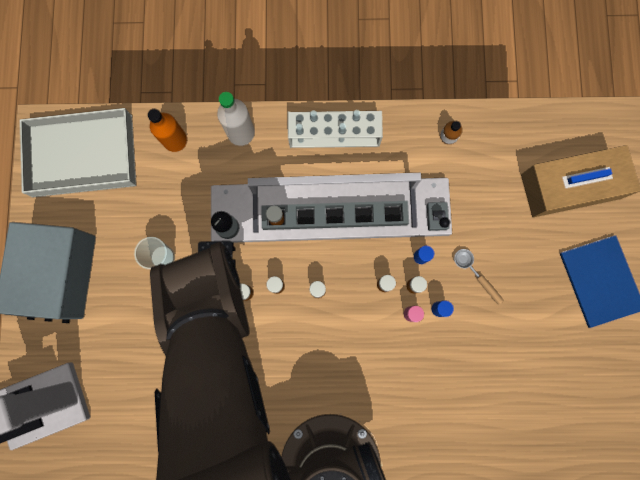

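Run:
```python
from h import *
p,d=wr(5)
hsv=cv2.cvtColor(p,cv2.COLOR_BGR2HSV)
print(world("wrist",323,246,d=d[246,323]),world("wrist",323.5,246,z=75), world("wrist",548,213,z=115))
c=p[180:360,240:420];cv2.imwrite('pics/w5c.png',cv2.resize(c,None,fx=3,fy=3))
```

```text
[427.44068684 215.4241999   73.93714334] [427.87652725 215.75103472  75.        ] [594.97823851 257.52325947 115.        ]
```

View pics/w5c.png

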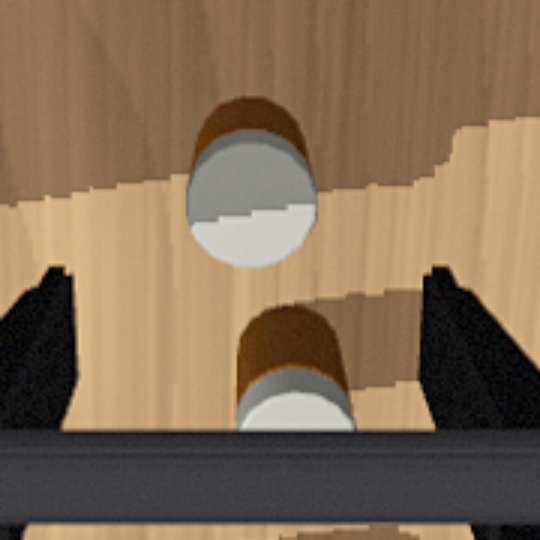

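```bash
python3 -m inch '{"hand":[0.65,0.65,0.65,0.65,0.65,0.65,0.65,0,0,0,0,0,0],"delta_pos":[[-1.5,0.2,0],[0,0,4],[0,0,4],[0,0,4],[0,0,2.7],[0,0,1.0],[0,0,0],[0,0,0],[0,0,0],[0,0,0],[0,0,0],[0,0,0],[0,0,0]],"turn":[0,0,0,0,0,0,0,0,0,0,0,0,0]}'
python3 - <<'E'
from h import *
wr(6);todelta([619,56,270],1.592)
E
```

```text
t: 12.9
eef_pos: [428.3, 213.3, 118.1]
tcp_rot: [3.14, -0.0, 1.594]
ft_force: [-1.9, 0.4, 9.1]
opening: 0.418
pos [428.3 213.3 118.1] rot [ 3.14  -0.     1.594] tool delta cm [-16.16  18.72 -15.17] len 29.0 dyaw -0.002
```

View pics/wrist6.png

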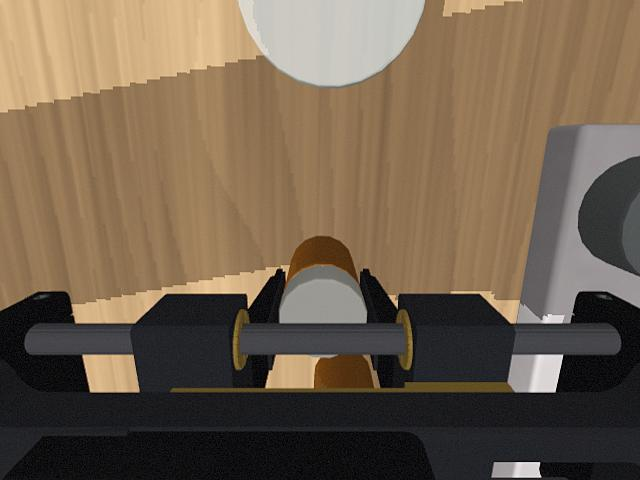

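```bash
cat >> h.py <<'E'
def lidtool(ztop,tag):
    "lid-top points in wrist view, tool frame xy offset of front edge & width"
    p,d=wr(tag); s=env.state(); c=viewer.get_calibration("wrist");T=np.array(c["T"])
    from scipy.spatial.transform import Rotation as R
    M=R.from_euler('xyz',s["tcp_rot"]).as_matrix()
    v,u=np.mgrid[:480,:640]
    P=np.stack([(u-c["cx"])/c["fx"]*d,(v-c["cy"])/c["fy"]*d,d],-1)@T[:3,:3].T+T[:3,3]
    L=(P-s["eef_pos"])@M
    m=(abs(P[...,2]-ztop)<3)&(abs(L[...,0])<35)&(abs(L[...,1])<19.5)&(d>0)&(v<325)
    q=L[m]
    print("n",m.sum(),"x",q[:,0].min().round(1),q[:,0].max().round(1),"y",q[:,1].min().round(1),q[:,1].max().round(1),"z",np.median(P[m][:,2]).round(1))
    # fit circle r=20
    pts=[]
    for lo in np.arange(-15,15,2.):
        k=q[(q[:,1]>=lo)&(q[:,1]<lo+2)]
        if len(k)>3: pts.append((k[:,0].max(),lo+1))
    pts=np.array(pts)
    if len(pts)>3:
        xs=pts[:,0]-np.sqrt(400-pts[:,1]**2); print("centre x est",xs.round(1),np.median(xs).round(1))
E
python3 - <<'E'
from h import *
lidtool(75,6)
E
```

```text
n 3385 x -1.9 20.1 y -19.4 19.5 z 74.5
centre x est [-0.5 -0.3  0.1 -0.3  0.2  0.2  0.2  0.1  0.1  0.3  0.4  0.1  0.4  0.7
  1.2] 0.2
```

```bash
python3 -m inch '{"hand":[0,0,0,0,0,0,0,0,0,0,0],"delta_pos":[[0,0,-2],[0,0,-4],[0,0,-4],[0,0,-2],[-2.7,3.1,0],[-2.7,3.1,0],[-2.7,3.1,0],[-2.7,3.1,0],[-2.7,3.1,0],[-2.7,3.2,0],[0,0,0]],"turn":[0,0,0,0,0,0,0,0,0,0,0]}'
cat >> h.py <<'E'
def rowfit(tag,near=160):
    p,d=wr(tag); s=env.state(); c=viewer.get_calibration("wrist");T=np.array(c["T"])
    v,u=np.mgrid[:480,:640]
    P=np.stack([(u-c["cx"])/c["fx"]*d,(v-c["cy"])/c["fy"]*d,d],-1)@T[:3,:3].T+T[:3,3]
    np.save('Pw.npy',P)
    m=(abs(P[...,2]-62)<4)&(d>0)&(abs(P[...,0]-620)<45)&(abs(P[...,1]+18)<200)
    q=P[m]; print("wall",m.sum(),q.min(0).round(1),q.max(0).round(1))
    for lo in np.arange(-200,200,10.):
        k=q[(q[:,1]>=lo)&(q[:,1]<lo+10)]
        if len(k)>20: print(lo+5,k[:,0].min().round(1),k[:,0].max().round(1),((k[:,0].min()+k[:,0].max())/2).round(1))
E
python3 - <<'E'
from h import *
rowfit(7);todelta([619,56,148],1.592);lidtool(env.state()["eef_pos"][2]-43.5,7)
E
```

```text
t: 14.1
eef_pos: [621.6, 52.4, 237.0]
tcp_rot: [3.14, 0.001, 1.591]
ft_force: [-1.0, 0.8, -1.1]
opening: 0.415
wall 7089 [585.4 -88.7  58. ] [648.6 170.2  64. ]
-85.0 591.0 648.6 619.8
-75.0 591.1 648.2 619.6
-65.0 590.3 647.8 619.0
-55.0 590.4 648.1 619.2
25.0 588.7 592.1 590.4
35.0 588.7 646.0 617.3
45.0 587.9 645.7 616.8
55.0 588.1 645.3 616.7
65.0 587.3 645.4 616.4
75.0 587.3 645.3 616.3
85.0 586.9 644.9 615.9
95.0 586.9 644.4 615.7
105.0 587.1 644.7 615.9
115.0 586.3 644.3 615.3
125.0 586.5 643.9 615.2
135.0 586.0 644.0 615.0
145.0 586.1 643.8 614.9
155.0 585.4 643.4 614.4
165.0 585.6 643.2 614.4
pos [619.7  53.9 236.8] rot [-3.141  0.     1.591] tool delta cm [ 0.22 -0.06  8.88] len 8.9 dyaw 0.001
n 3426 x -1.9 20.0 y -19.5 19.5 z 193.2
centre x est [-0.3 -0.1 -0.   0.2 -0.2  0.2  0.1 -0.1  0.1  0.2  0.8  0.9  0.6  0.8
  1.3] 0.2
```

View pics/wrist7.png

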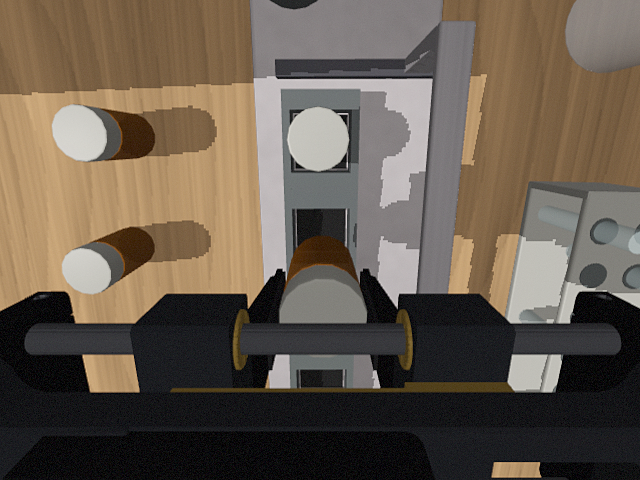

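```bash
python3 -m inch '{"hand":[0,0],"delta_pos":[[0,0,0],[0,0,0]],"turn":[0,0]}'
cat >> h.py <<'E'
def pockets(tag):
    p,d=wr(tag); c=viewer.get_calibration("wrist");T=np.array(c["T"])
    g=cv2.cvtColor(p,cv2.COLOR_BGR2GRAY)
    v,u=np.mgrid[:480,:640]
    P=np.stack([(u-c["cx"])/c["fx"]*d,(v-c["cy"])/c["fy"]*d,d],-1)@T[:3,:3].T+T[:3,3]
    m=(abs(P[...,2]-62)<2.5)&(d>0)&(abs(P[...,0]-620)<45)&(abs(P[...,1]+18)<220)
    q=P[m]
    print("x mid at y:",[(lo+5,((k[:,0].min()+k[:,0].max())/2).round(1)) for lo in np.arange(-210,200,20.) for k in [q[(q[:,1]>=lo)&(q[:,1]<lo+10)]] if len(k)>20 and np.ptp(k[:,0])>50])
    # along y through middle: which y have walls
    cx=620-0.0216*(q[:,1]+18)
    mid=q[abs(q[:,0]-cx)<12]
    h=np.zeros(440);
    for yy in mid[:,1]: h[int(yy+240)]=1
    st=np.flatnonzero(np.diff(h)); 
    ys=np.sort(mid[:,1]); gap=np.flatnonzero(np.diff(ys)>10)
    print("wall edges y:",ys[0].round(1),[(ys[i].round(1),ys[i+1].round(1),((ys[i]+ys[i+1])/2).round(1)) for i in gap],ys[-1].round(1))
E
python3 - <<'E'
from h import *
pockets(8);todelta([619,56,148],1.592)
E
```

```text
t: 14.4
eef_pos: [618.0, 56.4, 237.5]
tcp_rot: [-3.141, 0.0, 1.595]
ft_force: [1.4, 0.9, -1.4]
opening: 0.421
x mid at y: [(np.float64(-85.0), np.float64(621.9)), (np.float64(-65.0), np.float64(621.6)), (np.float64(35.0), np.float64(619.4)), (np.float64(55.0), np.float64(619.4)), (np.float64(75.0), np.float64(618.6)), (np.float64(95.0), np.float64(618.0)), (np.float64(115.0), np.float64(617.9)), (np.float64(135.0), np.float64(617.5)), (np.float64(155.0), np.float64(616.9))]
wall edges y: -68.6 [(np.float64(-51.7), np.float64(80.4), np.float64(14.3)), (np.float64(108.4), np.float64(153.9), np.float64(131.2))] 168.3
pos [618.1  56.3 237.5] rot [3.141 0.    1.595] tool delta cm [-0.04  0.09  8.95] len 9.0 dyaw -0.003
```

```bash
python3 -m inch '{"hand":[0,0,0,0,0,0,0,0,0],"delta_pos":[[0.05,0.1,2],[0,0,2],[0,0,1.5],[0,0,1],[0,0,1],[0,0,0.7],[0,0,0.5],[0,0,0],[0,0,0]],"turn":[0,0,0,0,0,0,0,0,0]}'
python3 - <<'E'
from h import *
todelta([619,56.8,148],1.592)
p,d=viewer.read_camera("side");cv2.imwrite("pics/side9.png",cv2.resize(p[120:370,150:450],None,fx=2.5,fy=2.4))
E
```

```text
t: 15.35
eef_pos: [619.8, 56.0, 150.5]
tcp_rot: [3.141, 0.0, 1.594]
ft_force: [0.0, 0.4, -1.4]
opening: 0.414
pos [619.8  56.  150.5] rot [3.141 0.    1.594] tool delta cm [ 0.08 -0.08  0.25] len 0.3 dyaw -0.002
```

View pics/side9.png

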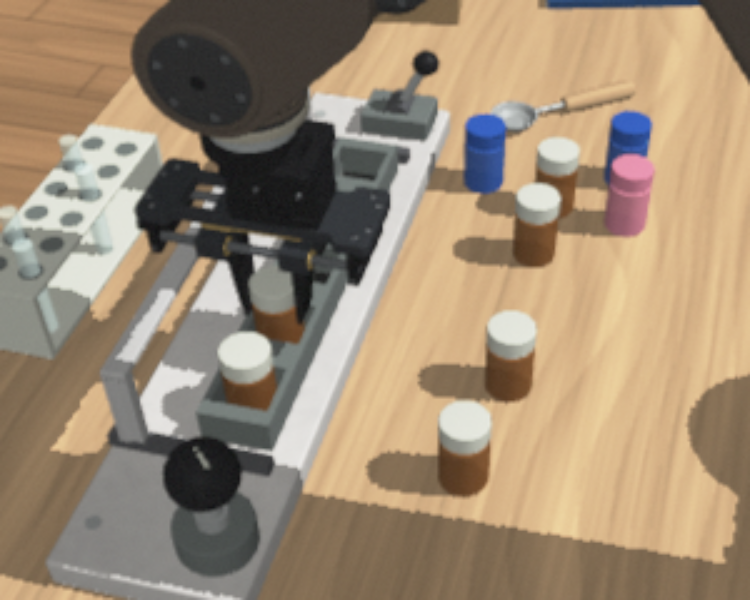

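```bash
python3 -m inch '{"hand":[0,0,0.65,0.65,0.65,0.65,0.65,0.65,0.65,0.65,0.65,0.65],"delta_pos":[[0,0,0.2],[0,0,0],[0,0,0],[0,0,0],[0,0,-2],[0,0,-4],[0,0,-3],[4.2,-2.1,0],[2.3,-4.4,0],[0,-4.4,0],[0,-4.4,0],[0,0,0]],"turn":[0,0,0,0,0,0,0,0,0,0,0,0]}'
python3 -m inch '{"hand":[0.65,0.65],"delta_pos":[[0,0,0],[0,0,0]],"turn":[0,0]}'
python3 - <<'E'
from h import *
lids(10); p,d=wr(10)
todelta([445,131.7,118],1.592)
for x in search_frame("wrist","S1_mid"): print(np.round(x["centre"]),round(x["p"],2),world("wrist",*x["centre"],z=60).round(1))
E
```

```text
t: 16.6
eef_pos: [460.5, 117.7, 238.4]
tcp_rot: [-3.139, 0.0, 1.595]
ft_force: [-0.5, -0.6, -0.8]
opening: 0.654
t: 16.8
eef_pos: [466.3, 117.5, 238.5]
tcp_rot: [3.14, 0.0, 1.594]
ft_force: [-0.4, 0.7, -1.0]
opening: 0.652
lid [425.9 252.8] 208 [ 517.9 -241.1   74.8] bgr [175.  82.  39.]
lid [387.5 282.4] 207 [ 446.  -144.9   74.9] bgr [193. 206. 206.]
lid [418.5 283.6] 211 [ 442.4 -220.2   75. ] bgr [191. 203. 204.]
lid [317.5 288.5] 201 [432.6  26.1  74.9] bgr [194. 206. 207.]
lid [445. 308.] 220 [ 382.8 -282.2   74.8] bgr [174.  82.  39.]
lid [415.5 313.3] 215 [ 370.8 -210.7   74.7] bgr [153. 122. 218.]
lid [273.9 213. ] 206 [615.3 130.4 104.8] bgr [116. 123. 122.]
lid [305.1 211.2] 207 [619.   54.5 104.7] bgr [184. 195. 194.]
pos [466.2 117.4 238.1] rot [3.141 0.    1.593] tool delta cm [ 1.48 -2.09 12.01] len 12.3 dyaw -0.001
```

View pics/wrist10.png

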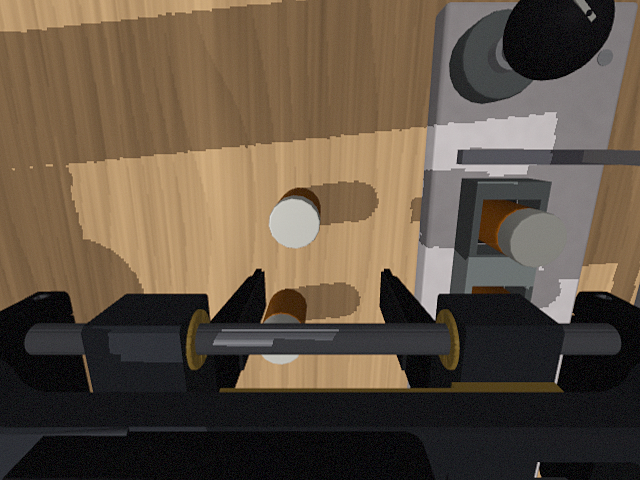

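Run:
```python
from h import *
for q in((294,222),(283,350)): print(world("wrist",*q,z=75).round(1))
print([np.round(x["centre"]) for x in search_frame("wrist","S1_mid")])
p,d=viewer.read_camera("side");cv2.imwrite("pics/side11.png",cv2.resize(p[120:370,150:450],None,fx=2.5,fy=2.4))
for q in((445,132,75),(433,26,75)): print(proj("wrist",q))
```

```text
[444.5 134.5  75. ]
[435.   22.5  75. ]
[]
(np.float64(295.1228438870127), np.float64(225.20482150977605))
(np.float64(281.02409915646984), np.float64(346.43229872076))
```

View pics/side11.png

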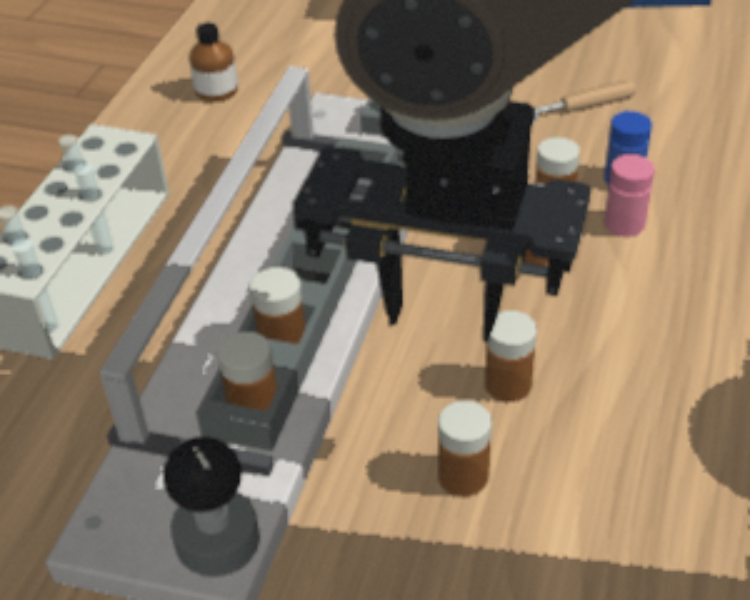

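```bash
python3 -m inch '{"hand":[0.65,0.65,0.65,0.65,0.65,0.65,0.65,0,0,0,0,0,0],"delta_pos":[[1.6,-2.1,0],[0,0,0],[0,0,4],[0,0,4],[0,0,3],[0,0,1.0],[0,0,0],[0,0,0],[0,0,0],[0,0,0],[0,0,0],[0,0,0],[0,0,0]],"turn":[0,0,0,0,0,0,0,0,0,0,0,0,0]}'
python3 - <<'E'
from h import *
lidtool(75,12);todelta([620.6,-17.3,238],1.592)
E
```

```text
t: 18.35
eef_pos: [444.2, 133.1, 119.1]
tcp_rot: [3.14, -0.0, 1.594]
ft_force: [-1.1, 0.1, 9.3]
opening: 0.413
n 3439 x -2.5 20.2 y -19.5 19.5 z 74.5
centre x est [-0.5 -0.8  0.   0.1 -0.5  0.3  0.3 -0.1 -0.2  0.1  0.5  0.3  0.7  0.4
  1.6] 0.1
pos [444.2 133.1 119.1] rot [ 3.14  -0.     1.594] tool delta cm [-15.44  17.31 -11.86] len 26.0 dyaw -0.002
```

View pics/wrist12.png

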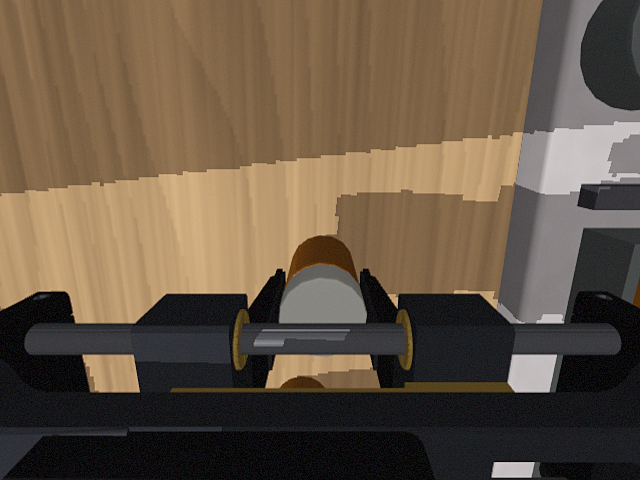

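```bash
python3 -m inch '{"hand":[0,0,0,0,0,0,0,0,0,0,0,0,0],"delta_pos":[[0,0,-2],[0,0,-4],[0,0,-4],[0,0,-2],[-2.6,2.9,0],[-2.6,2.9,0],[-2.6,2.9,0],[-2.6,2.9,0],[-2.5,2.9,0],[-2.5,2.8,0],[0,0,0],[0,0,0],[0,0,0]],"turn":[0,0,0,0,0,0,0,0,0,0,0,0,0]}'
python3 - <<'E'
from h import *
pockets(13);todelta([620.6,-17.3,149],1.592);lidtool(env.state()["eef_pos"][2]-44.5,13)
E
```

```text
t: 19.7
eef_pos: [619.6, -16.4, 238.2]
tcp_rot: [-3.141, -0.0, 1.594]
ft_force: [-1.2, 0.1, -1.5]
opening: 0.416
x mid at y: [(np.float64(-145.0), np.float64(623.6)), (np.float64(-125.0), np.float64(622.8)), (np.float64(-25.0), np.float64(620.7)), (np.float64(-5.0), np.float64(620.1)), (np.float64(15.0), np.float64(620.0)), (np.float64(35.0), np.float64(619.6)), (np.float64(55.0), np.float64(619.0)), (np.float64(75.0), np.float64(618.4)), (np.float64(95.0), np.float64(618.2)), (np.float64(115.0), np.float64(617.8)), (np.float64(135.0), np.float64(617.4)), (np.float64(155.0), np.float64(616.9))]
wall edges y: -142.6 [(np.float64(-123.9), np.float64(6.0), np.float64(-59.0)), (np.float64(34.4), np.float64(80.1), np.float64(57.2))] 117.4
pos [619.7 -16.2 238.4] rot [-3.141 -0.     1.595] tool delta cm [-0.11  0.09  8.94] len 8.9 dyaw -0.003
n 3463 x -3.0 20.1 y -19.5 19.5 z 193.8
centre x est [-0.5 -0.7 -0.3 -0.1 -0.3 -0.1  0.1  0.1 -0.2 -0.1  0.1  0.5  0.3  0.8
  1.1] -0.1
```

View pics/wrist13.png

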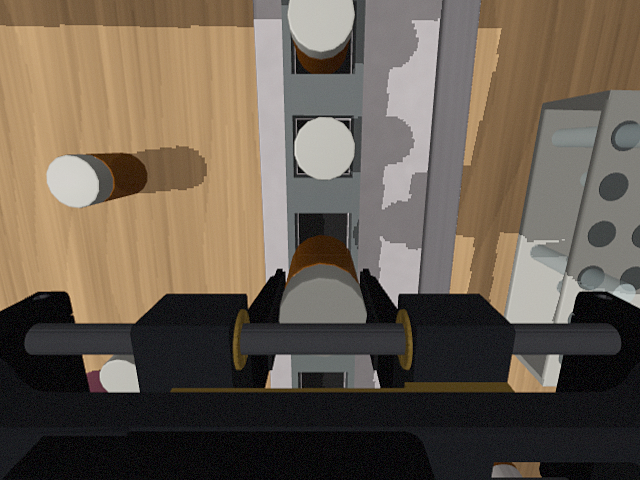

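```bash
python3 -m inch '{"hand":[0,0,0,0,0,0,0,0,0,0,0.65,0.65,0.65,0.65,0.65],"delta_pos":[[-0.05,0.1,2],[0,0,2],[0,0,1.5],[0,0,1],[0,0,1],[0,0,0.8],[0,0,0.5],[0,0,0.2],[0,0,0],[0,0,0],[0,0,0],[0,0,0],[0,0,-2],[0,0,-4],[0,0,-3]],"turn":[0,0,0,0,0,0,0,0,0,0,0,0,0,0,0]}'
python3 - <<'E'
from h import *
todelta([433,26,238],1.592)
E
```

```text
t: 21.3
eef_pos: [621.7, -17.5, 240.0]
tcp_rot: [3.141, 0.0, 1.594]
ft_force: [0.7, 0.2, 0.7]
opening: 0.649
pos [621.7 -17.5 240. ] rot [3.141 0.    1.594] tool delta cm [  4.78 -18.76   0.18] len 19.4 dyaw -0.002
```

```bash
python3 -m inch '{"hand":[0.65,0.65,0.65,0.65,0.65,0.65,0.65,0.65],"delta_pos":[[1.2,-4.5,0],[1.2,-4.5,0],[1.2,-4.5,0],[1.1,-4.5,0],[0,-0.7,0],[0,0,0],[0,0,0],[0,0,0]],"turn":[0,0,0,0,0,0,0,0]}'
python3 - <<'E'
from h import *
lids(14); p,d=wr(14)
todelta([433,27,119],1.592)
E
```

```text
t: 22.1
eef_pos: [434.6, 25.0, 238.2]
tcp_rot: [3.141, 0.0, 1.593]
ft_force: [-0.5, 0.7, 0.1]
opening: 0.652
lid [426.  252.8] 206 [ 517.9 -241.2   75.1] bgr [176.  82.  39.]
lid [387.4 282.4] 208 [ 446.1 -144.8   75. ] bgr [194. 206. 206.]
lid [418.6 283.6] 208 [ 442.6 -220.6   74.7] bgr [192. 205. 205.]
lid [445.  308.1] 218 [ 382.8 -282.2   74.9] bgr [175.  82.  39.]
lid [415.5 313.3] 215 [ 370.8 -210.7   74.9] bgr [153. 122. 218.]
lid [335.1 209.9] 208 [621.4 -18.5 104.7] bgr [184. 195. 194.]
lid [274. 213.] 208 [615.4 130.3 104.6] bgr [127. 134. 134.]
lid [305.  211.3] 207 [618.8  54.7 104.7] bgr [117. 124. 123.]
pos [434.2  25.  238. ] rot [3.142 0.    1.593] tool delta cm [ 0.2  -0.12 11.9 ] len 11.9 dyaw -0.001
```

View pics/wrist14.png

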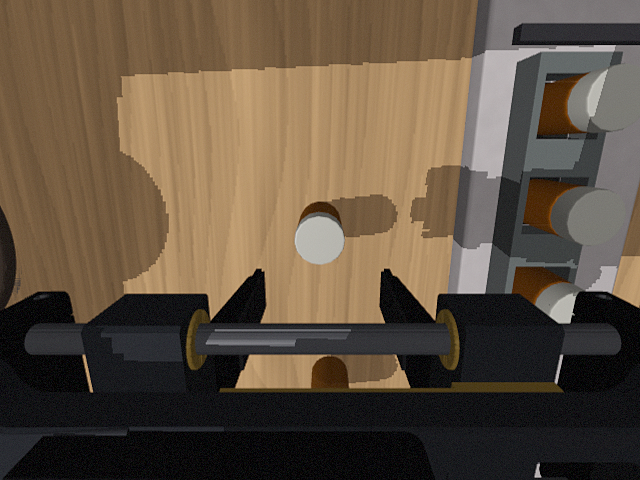

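```bash
python3 - <<'E'
from h import *
print(world("wrist",320,239,z=75))
E
python3 -m inch '{"hand":[0.65,0.65,0.65,0.65,0.65,0.65,0.65,0,0,0,0,0,0],"delta_pos":[[0.25,-0.1,0],[0,0,0],[0,0,4],[0,0,4],[0,0,2.9],[0,0,1.0],[0,0,0],[0,0,0],[0,0,0],[0,0,0],[0,0,0],[0,0,0],[0,0,0]],"turn":[0,0,0,0,0,0,0,0,0,0,0,0,0]}'
python3 - <<'E'
from h import *
lidtool(75,15);todelta([622.1,-91,238],1.592)
E
```

```text
[432.82850082  29.03432036  75.        ]
t: 23.5
eef_pos: [432.6, 27.7, 120.0]
tcp_rot: [3.14, 0.0, 1.594]
ft_force: [-0.3, -0.4, 9.2]
opening: 0.418
n 3455 x -3.4 20.1 y -19.5 19.5 z 74.6
centre x est [-0.2 -0.9 -0.4 -0.2 -0.2 -0.2  0.2  0.  -0.3 -0.1  0.1  0.7  0.4  0.6
  1.2] -0.1
pos [432.6  27.7 120. ] rot [3.14  0.    1.594] tool delta cm [-12.31  18.69 -11.77] len 25.3 dyaw -0.002
```

Gripped at 39.7 mm, centred. Lift and carry to pocket 2.

```bash
python3 -m inch '{"hand":[0,0,0,0,0,0,0,0,0,0,0,0,0],"delta_pos":[[0,0,-2],[0,0,-4],[0,0,-4],[0,0,-2],[-2.5,3.7,0],[-2.5,3.7,0],[-2.5,3.7,0],[-2.4,3.8,0],[-2.4,3.8,0],[0,0,0],[0,0,0],[0,0,0],[0,0,0]],"turn":[0,0,0,0,0,0,0,0,0,0,0,0,0]}'
python3 - <<'E'
from h import *
pockets(16);todelta([622.1,-91,150],1.592);lidtool(env.state()["eef_pos"][2]-45.5,16)
E
```

```text
t: 24.85
eef_pos: [621.3, -90.3, 239.6]
tcp_rot: [-3.141, -0.0, 1.594]
ft_force: [-0.5, 0.3, -1.8]
opening: 0.414
x mid at y: [(np.float64(-205.0), np.float64(624.6)), (np.float64(-105.0), np.float64(622.6)), (np.float64(-85.0), np.float64(622.5)), (np.float64(-65.0), np.float64(621.9)), (np.float64(-45.0), np.float64(621.3)), (np.float64(-25.0), np.float64(621.2)), (np.float64(-5.0), np.float64(620.7)), (np.float64(15.0), np.float64(620.2)), (np.float64(35.0), np.float64(619.6)), (np.float64(55.0), np.float64(619.1)), (np.float64(75.0), np.float64(618.7))]
wall edges y: -202.4 [(np.float64(-198.6), np.float64(-67.8), np.float64(-133.2)), (np.float64(-39.8), np.float64(6.2), np.float64(-16.8))] 41.2
pos [621.5 -90.3 239.7] rot [3.141 0.    1.594] tool delta cm [-0.07  0.06  8.97] len 9.0 dyaw -0.002
n 3505 x -3.1 20.0 y -19.5 19.4 z 194.1
centre x est [-0.3 -0.2 -0.5  0.2 -0.2 -0.3 -0.1 -0.  -0.2  0.   0.2  0.2  0.5  0.5
  1.1] -0.0
```

View pics/wrist16.png

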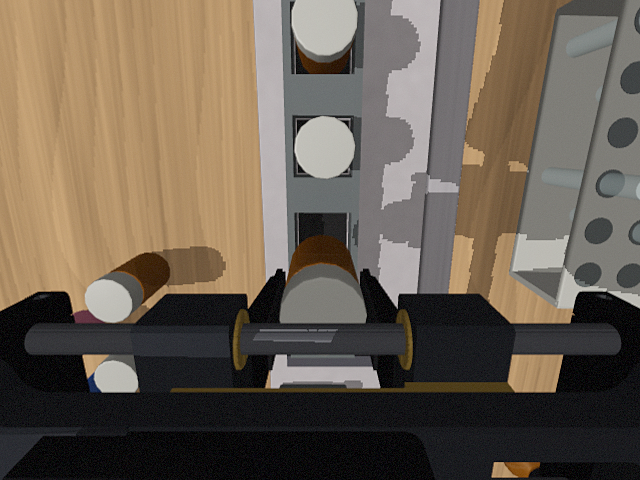

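```bash
python3 -m inch '{"hand":[0,0,0,0,0,0,0,0,0,0,0.65,0.65,0.65,0.65,0.65],"delta_pos":[[-0.05,0.08,2],[0,0,2],[0,0,1.5],[0,0,1],[0,0,1],[0,0,0.8],[0,0,0.5],[0,0,0.2],[0,0,0],[0,0,0],[0,0,0],[0,0,0],[0,0,-2],[0,0,-4],[0,0,-3]],"turn":[0,0,0,0,0,0,0,0,0,0,0,0,0,0,0]}'
python3 - <<'E'
from h import *
todelta([446,-144,238],1.592)
E
```

```text
t: 26.45
eef_pos: [623.2, -91.5, 240.9]
tcp_rot: [3.141, 0.0, 1.594]
ft_force: [-0.4, -0.1, 0.1]
opening: 0.645
pos [623.2 -91.5 240.9] rot [3.141 0.    1.594] tool delta cm [ -4.84 -17.83   0.27] len 18.5 dyaw -0.002
```

```bash
python3 -m inch '{"hand":[0.65,0.65,0.65,0.65,0.65,0.65,0.65,0.65],"delta_pos":[[-1.2,-4.5,0],[-1.2,-4.5,0],[-1.2,-4.5,0],[-1.2,-4.3,0],[0,0,0.2],[0,0,0],[0,0,0],[0,0,0]],"turn":[0,0,0,0,0,0,0,0]}'
python3 - <<'E'
from h import *
lids(17); p,d=wr(17)
todelta([446,-144,120],1.592)
E
```

```text
t: 27.25
eef_pos: [447.0, -143.4, 237.1]
tcp_rot: [3.141, 0.0, 1.595]
ft_force: [-0.6, -0.4, -0.1]
opening: 0.649
lid [335.1 210. ] 207 [621.1 -18.7 105.1] bgr [126. 133. 132.]
lid [365.4 209.4] 210 [622.  -92.4 104.6] bgr [127. 135. 134.]
lid [274. 213.] 210 [615.2 130.2 104.8] bgr [123. 130. 129.]
lid [305.  211.3] 208 [618.8  54.5 104.7] bgr [183. 193. 192.]
pos [ 446.7 -143.3  237. ] rot [-3.142  0.     1.595] tool delta cm [-0.07 -0.07 11.7 ] len 11.7 dyaw -0.003
```

View pics/wrist17.png

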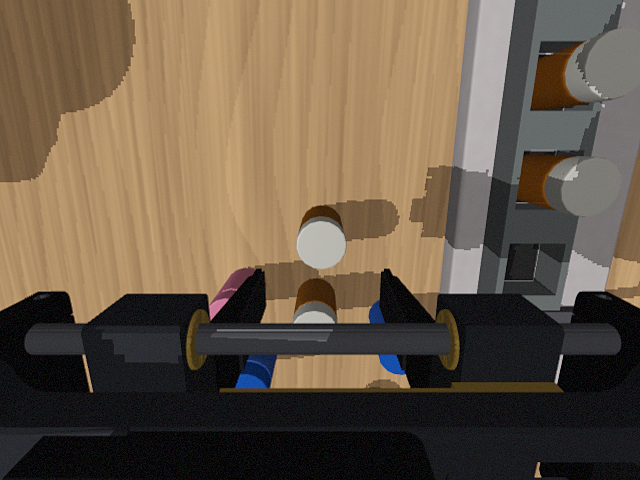

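```bash
python3 - <<'E'
from h import *
print(world("wrist",321,243,z=75))
E
python3 -m inch '{"hand":[0.65,0.65,0.65,0.65,0.65,0.65,0.65,0,0,0,0,0,0],"delta_pos":[[0,-0.07,0],[0,0,0],[0,0,4],[0,0,4],[0,0,2.7],[0,0,1.0],[0,0,0],[0,0,0],[0,0,0],[0,0,0],[0,0,0],[0,0,0],[0,0,0]],"turn":[0,0,0,0,0,0,0,0,0,0,0,0,0]}'
python3 - <<'E'
from h import *
lidtool(75,18);todelta([624,-165,238],1.592)
E
```

```text
[ 446.14967555 -142.18917902   75.        ]
t: 28.65
eef_pos: [445.7, -143.7, 121.1]
tcp_rot: [3.14, 0.001, 1.594]
ft_force: [-0.5, 0.5, 9.0]
opening: 0.414
n 3464 x -3.7 19.5 y -19.5 19.4 z 74.5
centre x est [-0.9 -0.4 -0.3 -0.4 -0.9 -0.3 -0.6 -0.5 -0.5 -0.6 -0.1  0.3 -0.   0.2
  0.5] -0.4
pos [ 445.7 -143.7  121.1] rot [3.140e+00 1.000e-03 1.594e+00] tool delta cm [ -2.55  17.8  -11.66] len 21.4 dyaw -0.002
```

```bash
python3 -m inch '{"hand":[0,0,0,0,0,0,0,0,0,0,0,0],"delta_pos":[[0,0,-2],[0,0,-4],[0,0,-4],[0,0,-2],[-0.6,4.5,0],[-0.6,4.5,0],[-0.6,4.5,0],[-0.7,4.3,0],[0,0,0],[0,0,0],[0,0,0],[0,0,0]],"turn":[0,0,0,0,0,0,0,0,0,0,0,0]}'
python3 - <<'E'
from h import *
pockets(19);todelta([624,-165,151],1.592);lidtool(env.state()["eef_pos"][2]-46.5,19)
E
```

```text
t: 29.9
eef_pos: [623.0, -164.3, 240.7]
tcp_rot: [-3.141, 0.0, 1.594]
ft_force: [-0.5, 0.0, -1.1]
opening: 0.415
x mid at y: [(np.float64(-185.0), np.float64(624.8)), (np.float64(-165.0), np.float64(624.1)), (np.float64(-145.0), np.float64(623.5)), (np.float64(-125.0), np.float64(623.4)), (np.float64(-105.0), np.float64(622.9)), (np.float64(-85.0), np.float64(622.2)), (np.float64(-65.0), np.float64(621.8)), (np.float64(-45.0), np.float64(621.5)), (np.float64(-25.0), np.float64(621.4)), (np.float64(-5.0), np.float64(620.9))]
wall edges y: -141.7 [(np.float64(-114.0), np.float64(-67.9), np.float64(-91.0))] -31.3
pos [ 623.1 -164.4  240.7] rot [3.142 0.    1.593] tool delta cm [-0.06  0.09  8.97] len 9.0 dyaw -0.001
n 3493 x -3.6 19.5 y -19.5 19.5 z 194.0
centre x est [-0.9 -0.5 -0.6 -0.5 -0.8 -0.4 -0.4 -0.5 -0.5 -0.6 -0.1  0.3  0.2  0.1
  0.7] -0.5
```

View pics/wrist19.png

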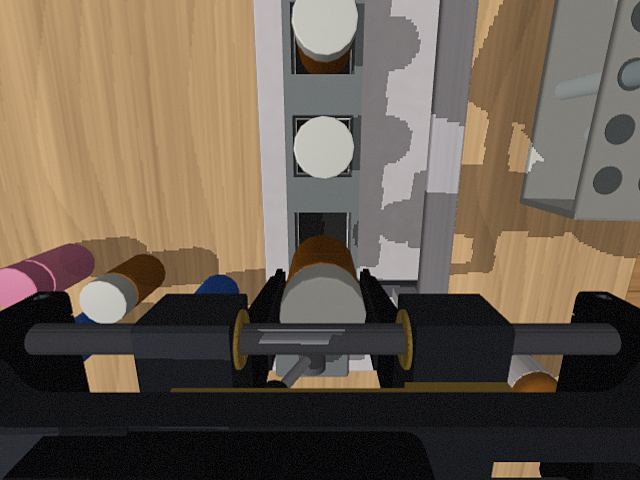

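```bash
python3 -m inch '{"hand":[0,0,0,0,0,0,0,0,0,0,0.65,0.65,0.65,0.65,0.65,0.65,0.65],"delta_pos":[[0,0.1,2],[0,0,2],[0,0,1.5],[0,0,1],[0,0,1],[0,0,0.8],[0,0,0.5],[0,0,0.2],[0,0,0],[0,0,0],[0,0,0],[0,0,0],[0,0,-2],[0,0,-4],[0,0,-3],[0,0,0],[0,0,0]],"turn":[0,0,0,0,0,0,0,0,0,0,0,0,0,0,0,0,0]}'
python3 - <<'E'
from h import *
todelta([594,257,270],1.592)
wr(20)
p,d=viewer.read_camera("side");cv2.imwrite("pics/side20.png",p)
E
```

```text
t: 31.7
eef_pos: [624.9, -164.4, 240.6]
tcp_rot: [3.14, 0.001, 1.594]
ft_force: [-0.5, -0.5, -1.1]
opening: 0.646
pos [ 624.9 -164.4  240.6] rot [3.140e+00 1.000e-03 1.594e+00] tool delta cm [42.2  -2.11 -2.97] len 42.4 dyaw -0.002
```

View pics/wrist20.png

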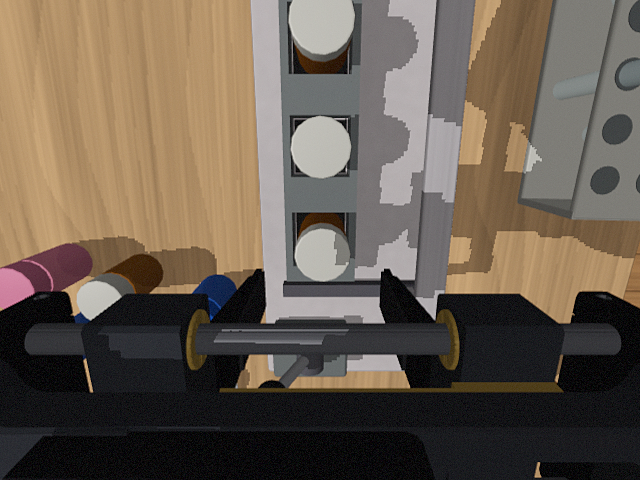

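```bash
python3 -m inch '{"hand":[0.65,0.65,0.65,0.65,0.65,0.65,0.65,0.65,0.65,0.65,0.65,0.65],"delta_pos":[[4.7,-0.2,-0.6],[4.7,-0.2,-0.6],[4.7,-0.2,-0.6],[4.7,-0.2,-0.6],[4.7,-0.3,-0.6],[4.7,-0.3,0],[4.7,-0.3,0],[4.7,-0.2,0],[4.6,-0.2,0],[0,0,0],[0,0,0],[0,0,0]],"turn":[0,0,0,0,0,0,0,0,0,0,0,0]}'
python3 -m inch '{"hand":[1,1,1,1,1,1,1,1,1,1,1,1,1,1,1,1,1,1],"delta_pos":[[0,0,0],[0,0,0],[0,0,0],[0,0,0],[0,0,0],[0,0,0],[0,0,0],[0,0,0],[0,0,0],[0,0,0],[0,0,0],[0,0,0],[0,0,0],[0,0,0],[0,0,0],[0,0,0],[0,0,0],[0,0,0]],"turn":[-0.15,-0.15,-0.15,-0.15,-0.15,-0.15,-0.15,-0.15,-0.15,-0.15,-0.15,-0.15,-0.15,-0.15,-0.15,-0.05,0,0]}'
python3 - <<'E'
from h import *
p,d=wr(21);lids(21);todelta([593.7,257,174],3.89);print(env.state()["joints"])
E
```

```text
t: 33.0
eef_pos: [594.2, 256.1, 269.3]
tcp_rot: [-3.14, 0.001, 1.593]
ft_force: [0.2, -0.3, 0.2]
opening: 0.652
t: 34.8
eef_pos: [594.4, 255.9, 270.1]
tcp_rot: [3.142, -0.0, -2.393]
ft_force: [-0.1, 1.2, 0.2]
opening: 1.002
lid [425.9 252.8] 208 [ 518.  -241.2   75. ] bgr [183.  86.  42.]
lid [418.6 283.5] 207 [ 442.7 -220.6   74.9] bgr [200. 212. 213.]
lid [445. 308.] 219 [ 382.9 -282.2   74.9] bgr [182.  86.  41.]
lid [415.5 313.3] 217 [ 370.8 -210.7   74.9] bgr [160. 128. 225.]
lid [395.5 207.9] 210 [ 625.  -165.5  104.7] bgr [199. 210. 209.]
lid [335.1 209.9] 208 [621.4 -18.7 104.9] bgr [199. 210. 209.]
lid [365.4 209.4] 209 [621.9 -92.4 104.6] bgr [201. 212. 211.]
lid [274.  213.1] 210 [615.  130.1 104.7] bgr [197. 208. 207.]
lid [305.  211.2] 208 [618.9  54.7 104.9] bgr [199. 209. 209.]
pos [594.3 256.4 270.1] rot [-3.142 -0.    -2.392] tool delta cm [0.   0.09 9.61] len 9.6 dyaw -0.002
[ 3.05290852e-01  5.43841510e-01  1.52567078e+00 -1.25768766e-04
  1.07220766e+00 -2.01544282e+00]
```

View pics/wrist21.png

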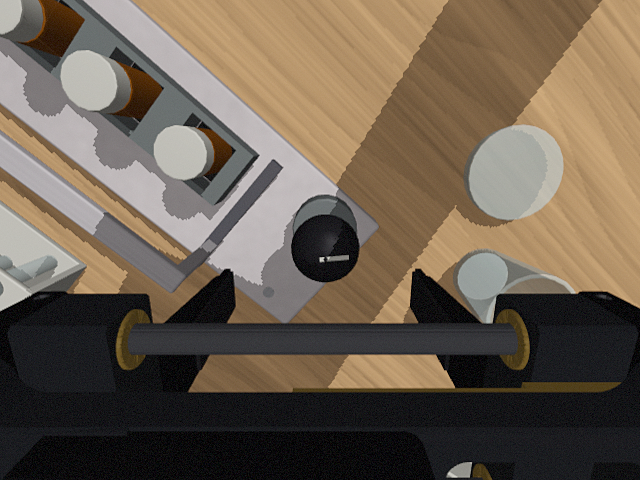

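View pics/top21.png

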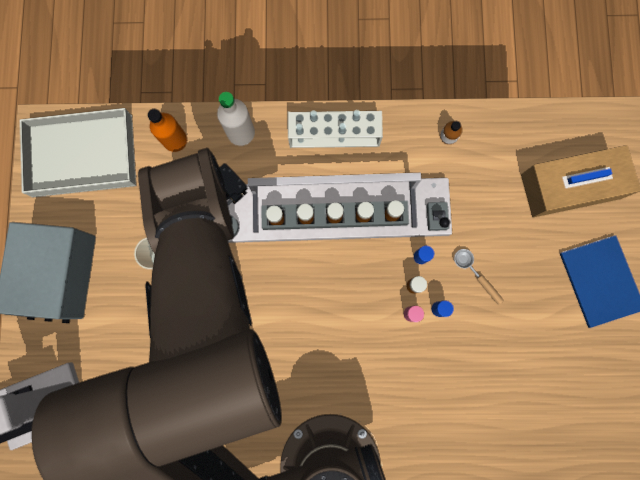

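```bash
python3 -m inch '{"hand":[1,1,1,1,1,1,0,0,0,0,0,0,0,0],"delta_pos":[[0,0.1,2],[0,0,2],[0,0,2],[0,0,2],[0,0,1.6],[0,0,0],[0,0,0],[0,0,0],[0,0,0],[0,0,0],[0,0,0],[0,0,0],[0,0,0],[0,0,0]],"turn":[0,0,0,0,0,0,0,0,0,0,0,0,0,0]}'
python3 -m inch '{"hand":[0,0,0,0,0,0,0,0,0,0,0,0,0,0,0,0,0,0],"delta_pos":[[0,0,0],[0,0,0],[0,0,0],[0,0,0],[0,0,0],[0,0,0],[0,0,0],[0,0,0],[0,0,0],[0,0,0],[0,0,0],[0,0,0],[0,0,0],[0,0,0],[0,0,0],[0,0,0],[0,0,0],[0,0,0]],"turn":[0.15,0.15,0.15,0.15,0.15,0.15,0.15,0.15,0.15,0.15,0.15,0.15,0.15,0.15,0.15,0.15,0.1,0]}'
python3 - <<'E'
from h import *
print(env.state()["moment"])
p,d=viewer.read_camera("top");cv2.imwrite("pics/top22.png",cv2.resize(p[165:310,200:460],None,fx=3,fy=3))
c=viewer.get_calibration("top");T=np.array(c["T"])
v,u=np.mgrid[:480,:640]
P=np.stack([(u-c["cx"])/c["fx"]*d,(v-c["cy"])/c["fy"]*d,d],-1)@T[:3,:3].T+T[:3,3]
m=((P[...,2]>112)&(P[...,2]<130)&(u>260)&(u<425)&(v>160)&(v<225))
print("bar",cv2.minAreaRect(P[m][:,:2].astype(np.float32)),P[m][:,2].mean())
E
```

```text
t: 36.3
eef_pos: [593.6, 257.7, 174.4]
tcp_rot: [-3.141, 0.0, -2.389]
ft_force: [0.3, -0.3, 2.2]
opening: 0.54
t: 38.1
eef_pos: [593.6, 257.5, 174.5]
tcp_rot: [3.141, 0.0, 1.392]
ft_force: [-1.1, -3.9, 4.9]
opening: 0.54
[-0.65289043 -0.03715281 -0.16913642]
bar ((622.548095703125, -33.36366271972656), (24.292499542236328, 387.85809326171875), 1.383329153060913) 122.74382641259517
```

View pics/top22.png

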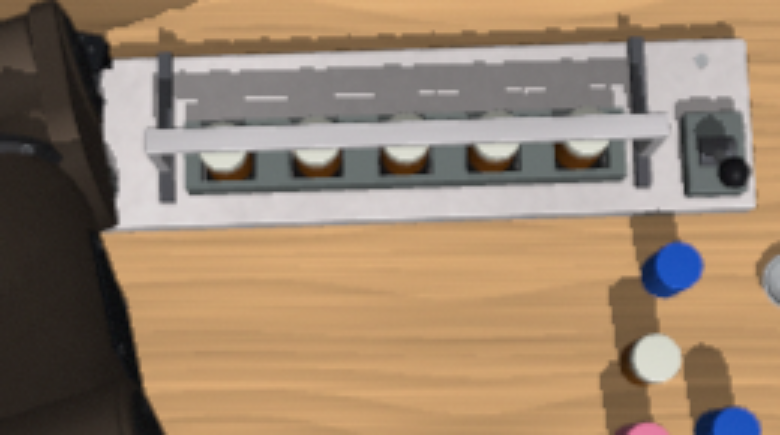

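```bash
python3 -m inch '{"hand":[0,0,0,1,1,1,1,1,1,1,1],"delta_pos":[[0,0,0],[0,0,0],[0,0,0],[0,0,0],[0,0,0],[0,0,0],[0,0,-2],[0,0,-4],[0,0,-4],[0,0,0],[0,0,0]],"turn":[0.12,0,0,0,0,0,0,0,0,0,0]}'
python3 - <<'E'
from h import *
p,d=viewer.read_camera("side");cv2.imwrite("pics/side23.png",p)
c=viewer.get_calibration("side")
print(env.state()["moment"],[(x["centre"],x["p"],world("side",*x["centre"],z=109)) for x in search_frame("side","switch_tip")])
print(world("top",444.3,221.7,z=109))
todelta([545,-280,270],1.592)
E
```

```text
t: 39.25
eef_pos: [593.4, 257.8, 274.7]
tcp_rot: [3.14, -0.001, 1.275]
ft_force: [-0.2, 0.7, -0.3]
opening: 0.995
[-0.10679446 -0.12233695  0.03667598] []
[ 588.83258952 -281.13063797  109.        ]
pos [593.1 257.6 273. ] rot [-3.140e+00  1.000e-03  1.274e+00] tool delta cm [-52.82  11.11   0.34] len 54.0 dyaw 0.318
```

View pics/side23.png

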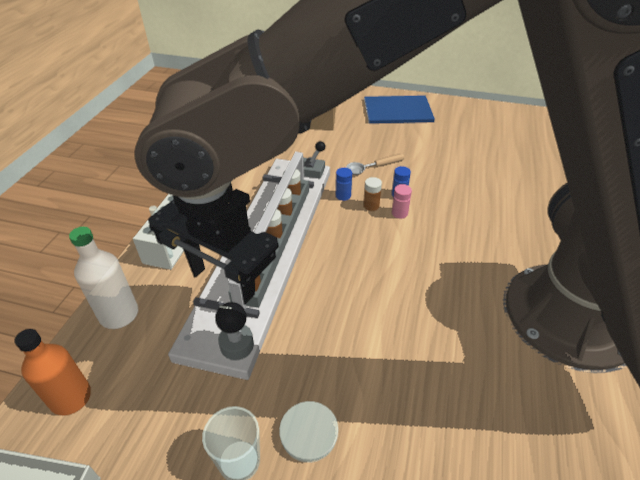

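```bash
python3 -m inch '{"hand":[1,1,1,1,1,1,0,0,0,0,0,0,0,0,0,0,0],"delta_pos":[[-4.8,1,0],[-4.8,1,0],[-4.8,1,0],[-4.8,1,0],[-4.8,1,0],[-4.8,1,0],[-4.8,1,0],[-4.8,1,0],[-4.8,1,0],[-4.8,1.1,0],[-4.8,1,0],[0,0,0],[0,0,0],[0,0,0],[0,0,0],[0,0,0],[0,0,0]],"turn":[0,0,0,0,0,0,0,0,0,0,0,-0.15,-0.15,0,0,0,0]}'
python3 - <<'E'
from h import *
p,d=wr(24);print([(x["centre"],x["p"],world("wrist",*x["centre"],z=109)) for x in search_frame("wrist","switch_tip")])
lids(24)
todelta([545,-281,178],1.592)
E
```

```text
t: 41.05
eef_pos: [545.2, -279.3, 274.1]
tcp_rot: [-3.141, -0.0, 1.572]
ft_force: [0.8, 0.6, -0.5]
opening: 0.132
[]
lid [425.1 252.2] 176 [ 519.4 -239.3   74.8] bgr [200.  91.  40.]
pos [ 545.2 -279.4  274.3] rot [3.142 0.    1.573] tool delta cm [-0.15 -0.02  9.63] len 9.6 dyaw 0.019
```

View pics/wrist24.png

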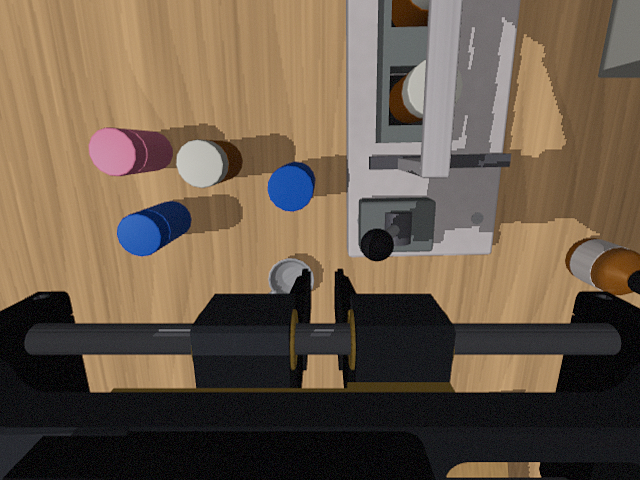

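View pics/top24.png

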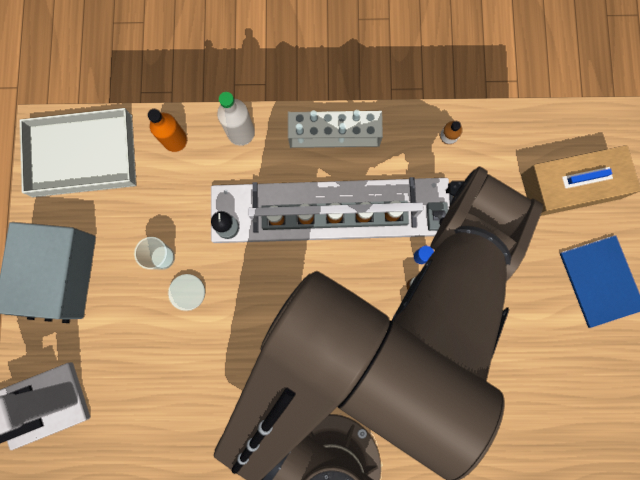

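```bash
python3 - <<'E'
from h import *
print(world("wrist",377,245,z=109),proj("wrist",(588,-280,109)))
E
python3 -m inch '{"hand":[0,0,0,0,0,0],"delta_pos":[[-0.05,-0.2,3],[0,0,3],[0,0,2],[0,0,1.5],[0,0,0],[0,0,0]],"turn":[0,0,0,0,0,0]}'
python3 - <<'E'
from h import *
p,d=wr(25);print(env.state()["opening"])
E
```

```text
[ 588.7565772  -280.88333802  109.        ] (np.float64(376.086825198369), np.float64(243.9218399244666))
t: 41.8
eef_pos: [543.3, -280.2, 179.6]
tcp_rot: [3.142, 0.0, 1.574]
ft_force: [-0.2, 0.4, 0.3]
opening: 0.006
0.006710966674010647
```

View pics/wrist25.png

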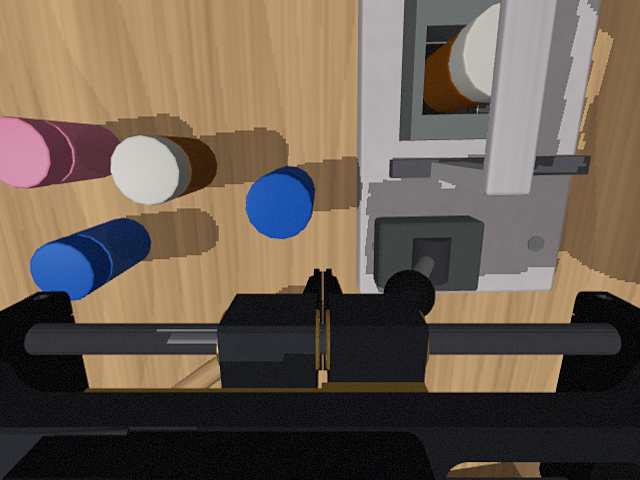

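```bash
python3 -m inch '{"hand":[0,0,0,0,0,0,0,0,0,0,0],"delta_pos":[[0,1,0],[0,1,0],[0,1,0],[0,1,0],[0,1,0],[0,1,0],[0.05,1,0],[0.05,1,0],[0,0.7,0],[0,0,0],[0,0,0]],"turn":[0,0,0,0,0,0,0,0,0,0,0]}'
python3 - <<'E'
from h import *
p,d=wr(26);p,d=viewer.read_camera("side");cv2.imwrite("pics/side26.png",cv2.resize(p[120:270,240:440],None,fx=3.5,fy=3.5))
E
```

```text
t: 42.95
eef_pos: [628.5, -278.8, 178.8]
tcp_rot: [-3.136, -0.002, 1.574]
ft_force: [-13.5, -0.3, 5.3]
opening: 0.005
```

View pics/wrist26.png

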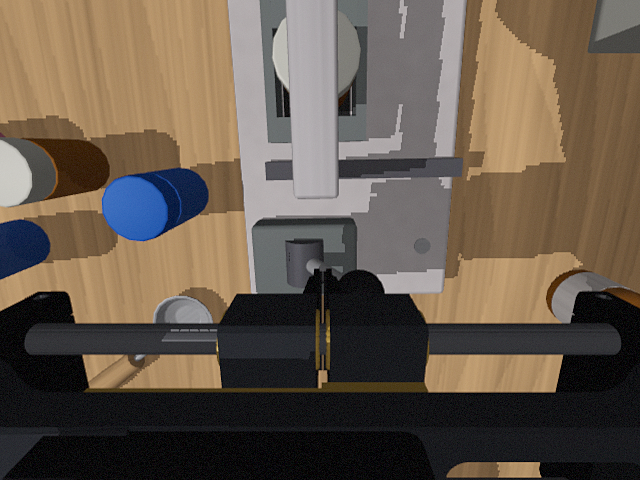

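View pics/side26.png

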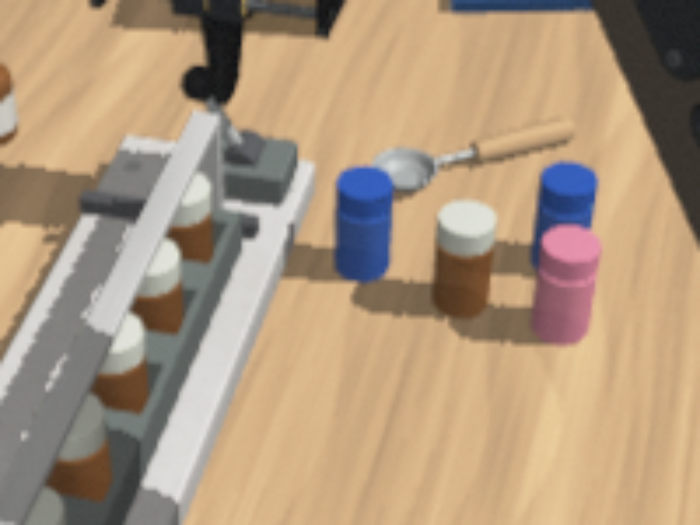

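Force −13.5 N: the lever is against its stop. Back off, lift, move aside and check.

```bash
python3 -m inch '{"hand":[0,0,0,0,0,0,0,0,0,0,0,0,0,0],"delta_pos":[[0,-1,0],[0,-2,0],[0,-1,-2],[0,0,-4],[0,0,-4],[-4,-2,0],[-4.5,-2,0],[-4.5,-2,0],[-4.5,-2,0],[-4.5,-2,0],[0,0,0],[0,0,0],[0,0,0],[0,0,0]],"turn":[0,0,0,0,0,0,0,0,0,0,0,0,0,0]}'
python3 - <<'E'
from h import *
p=lids(27)
cv2.imwrite("pics/top27c.png",cv2.resize(p[165:310,200:500],None,fx=2.6,fy=2.6,interpolation=cv2.INTER_CUBIC))
p,d=viewer.read_camera("top")
c=viewer.get_calibration("top");T=np.array(c["T"])
v,u=np.mgrid[:480,:640]
P=np.stack([(u-c["cx"])/c["fx"]*d,(v-c["cy"])/c["fy"]*d,d],-1)@T[:3,:3].T+T[:3,3]
m=((P[...,2]>112)&(P[...,2]<130)&(u>245)&(u<425)&(v>160)&(v<225))
print("bar",cv2.minAreaRect(P[m][:,:2].astype(np.float32)))
m=((P[...,2]>100)&(P[...,2]<140)&(u>432)&(u<455)&(v>190)&(v<230))
print("tip",m.sum(),P[m].mean(0) if m.any() else None)
for l in("dish","beaker","spoon"): print(l,[(np.round(x["centre"]).tolist(),round(x["p"],2)) for x in search_frame("top",l)])
p,d=viewer.read_camera("side");cv2.imwrite("pics/side27.png",p)
print(env.state()["eef_pos"],env.state()["ft_force"])
E
```

```text
t: 44.45
eef_pos: [491.6, -498.1, 279.5]
tcp_rot: [3.141, 0.0, 1.575]
ft_force: [-0.3, 0.7, -0.1]
opening: 0.008
lid [426.  252.8] 204 [ 518.  -241.4   74.8] bgr [189.  89.  43.]
bar ((620.9947509765625, -17.5704345703125), (21.81554412841797, 419.3577575683594), 1.131779432296753)
tip 90 [ 646.02833693 -277.84632176  117.26419368]
dish [([330.0, 210.0], 0.69), ([187.0, 291.0], 0.57)]
beaker [([152.0, 258.0], 0.94)]
spoon [([474.0, 264.0], 0.74)]
[ 491.10216468 -498.89122475  279.36640753] [ 0.55403381 -1.28553703  1.22184806]
```

View pics/top27c.png

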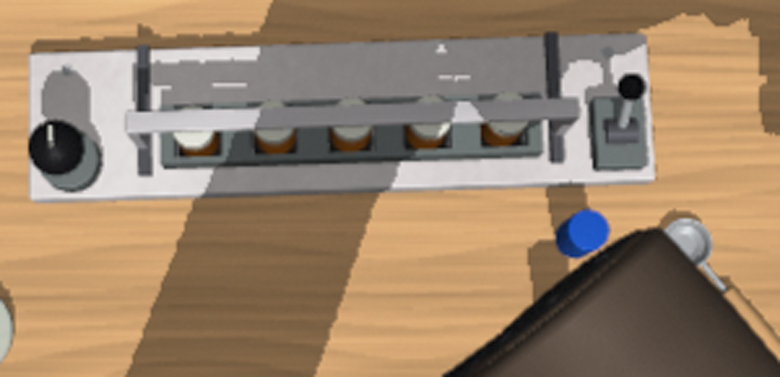

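View pics/side27.png

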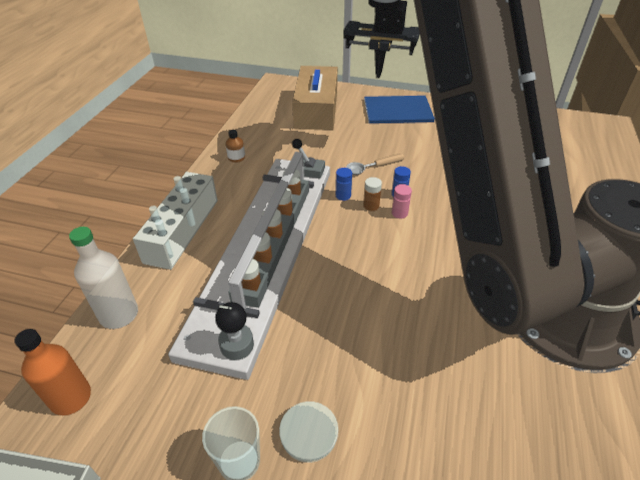

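Run:
```python
from h import *
print(ticket.job_done())
```

```text
the job is handed in; nothing more can be done
None
```

I opened the clamp bar, put four spare jars into the empty pockets 1 to 4, closed the bar and pushed the start switch on. The job is handed in at about 45 s; no verdict was given. I left the jar in pocket 5, the fifth spare and the blue and pink look-alikes alone.

- **Jars:** before closing, all five lids measured about 105 mm high, which means fully down. They sat 2–3 mm from the pocket centres I worked out.
- **Clamp bar:** it moved back to x = 621 mm, over the middle of the row (620 mm). When opened it stopped moving even as I kept turning, so it was at its end stop. It had travelled about 72–75 mm, against the 75 mm given.
- **Switch:** the tip moved about 59 mm of the 62 mm between off and on, and held against its stop at 13 N.
- **Bystanders:** the dish, spoon and beaker look where they were. The robot ended clear of everything.
- **Disagreements:** the top and wrist cameras differed by about 1–2 mm in y, which fit within the 3 mm of play in the pockets. One network report put the "dish" on the shaker, which was plainly wrong; its second report matched the true place.

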